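# Post the worn bearing through the returns box flap

## Robot

A 6-joint arm with a two-finger parallel gripper is mounted at the origin on the work surface. World frame = base frame: x ahead of the robot, y to its left, z up, the work surface at z = 0. Lengths are in mm, angles in rad, forces in N, time in s.
With the tool pointing down it reaches from about 300 to 850 mm from the base axis. Payload 4.2 kg.
Tool frame: the origin (TCP) lies on the front face of the gripper's body, between the roots of the fingers; the fingertips stand 78 mm ahead of it and the grasp point (between the pads) lies 60 mm ahead of it; x points along the fingers, y is the direction in which the jaws open and shut, and the axes are right-handed (so a half turn about x gives the same grasp; the last joint's range is limited). The gripper opens to 91 mm and grips with 3 to 60 N. Pads are 32 mm wide; open, the fingers measure 118 mm over their backs; the gripper's body (76 mm by 178 mm) begins 60 mm behind the grasp point.
Start: joints at [1.234, 0.32, 1.565, -0, 1.257, -0.02], TCP at [179.128, 546.395, 292.276] pointing down, gripper open.
Joint ranges: [-3.11, 3.11], [-0.84, 2.01], [0.21, 2.61], [-1.34, 4.49], [0.05, 2.63], [-2.56, 2.56]. Speed limits (rad/s): [2.57, 2.57, 3.14, 3.14, 3.14, 3.14].

## Interface

Orientations are given as [roll, pitch, yaw] about the fixed x, y, z axes, in that order (R = Rz(yaw) Ry(pitch) Rx(roll)).
In Python, from plant import arm gives the robot as it stands. The module is installed in compiled form; this text tells all that it offers.
- The arm moves only by the tool move_arm, never from a script. Its argument "series" is a list of rows, each an object of numbers: "hand": the closure in counts, from 0 (fully open) to 255 (shut); "tx", "ty", "tz": the shift along the tool's x, y, z each as a share of 300 mm, from -1 to 1; "rx", "ry", "rz": the turn, a rotation vector about the tool's x, y, z each as a share of 180 degrees, from -1 to 1. A call has 1 to 20 rows; each row shifts and turns the commanded pose from where the row before left it, along the tool's axes as they then stand; what a row does not reach is not made up. A row lasts 1/8 s, in which the tool goes at most 62.5 mm and 10.7 degrees, less where a joint would pass 70% of its speed; a pose out of reach is approached as far as the arm can. A call with a number of a shift or a turn outside -1 to 1 is refused whole. A call with a gripper value outside its range is refused whole. The fingers move at their own pace and stop on an object; the grip force is fixed at half the most. Time passes only in rows, so rows that do not move let the fingers close. It gives the time, the measured TCP pose, the force and the opening at its end, in the units of the state.
- arm.get_obs(): the state, without advancing time (a new reading comes with each control period).
- arm.read_camera(name): name is "side" or "top"; returns a dict with "pixels" (480x640x3 uint8, blue, green, red), "fx", "fy", "cx", "cy" (pixels), "k1" (the pictures are not rectified: a ray, as slopes to the right and down, at radius r is drawn at 1 + k1 r^2 times it, then the intrinsics apply), "R" (3x3) and "t" (3): a world point X has camera coordinates R X + t. Camera axes: x right, y down, z forward; pixel columns grow to the right and rows downward; lengths in mm; the calibration is good to about 2 mm. A picture is of the moment at which its call begins. There is no depth.
- arm.job_done(): hands the job in, once; it reports no verdict.
The state is a dict: "clock": time; "joint_pos": joint angles; "joint_velocities": joint speeds; "effort": joint torques, N m; "position": TCP position; "orientation": TCP orientation; "wrist_force": force on the tool from outside, world axes, zero at the start; "moment": the same for the moment, N m; "opening": finger opening in mm.
Only numpy, scipy, OpenCV 4.12 (cv2) and the standard library are available. Lean on these libraries where they do the work, as an engineer would, in place of code of your own. Each camera call takes 0.05 s, during which the arm holds its last target.

## Task

Push the large worn bearing that lies on the shelf of the returns box through the box's swinging flap with your fingertips, so that it slides down the chute into the box, then draw your hand out so the flap swings shut behind it. Slide the bearing along the shelf; do not lift it, and leave the small bearing, the pipe union and the things on the bench where they are.

Things in the scene. Friction and masses are not known exactly. Their poses are not given: they have to be found in the camera images.
- returns_box: Lockable grey sheet-steel returns box, fixed to the bench at varying places and yaws: 340 wide (y) x 210 deep (x) x 218 mm tall, a clear pane in its lid, a bare steel feed shelf on its front. Origin: on the bench top under the middle of the mouth, at the back face of the 4 mm front wall. +x points into the box (the way to push), +y left as you look in, z up.
- mouth (a point): Middle of the mouth's lower edge, at shelf height, 70 mm above the box's origin; same axes as the box. The mouth is an opening in the front wall 140 wide (y -70 to +70) and 102 mm tall; solid wall beside it, and above it up to 145 mm over the shelf. Fingers must go in under that wall tilted, pointing down and forward: the hand of an upright tool meets the wall above.
- shelf_front (a point): Middle of the feed shelf's open front edge, 200 mm before the mouth. The shelf's flat top is 70 mm above the bench, 340 mm wide, with side lips 12 mm tall and 4 mm thick, and runs level from here through the mouth.
- sill_end (a point): Middle of the shelf's inner end, 42 mm inside the mouth. Here a 45 degree steel chute drops to the box's floor, 66 mm lower. A flat part tips and slides down it by itself once its centre is a few mm past this edge, so fingertips pushing the large bearing follow it 10 to 25 mm in past the mouth.
- flap (a joint): Gravity flap: plain steel sheet 150 mm wide hung inside the front wall on a hinge along y, 4 mm inside the mouth and 108 mm above the shelf; its foot hangs 4 mm over the shelf. 0 = hanging shut; grows as the foot swings into the box (to 1.3 rad). Opens inward only, 0.18 kg, about 1 N, no catch or spring: a part slid against it lifts it, and it falls back by itself.
- flap_foot (a point): Middle of the flap's lower edge.
- bearing: The large worn bearing itself; origin at the centre of its underside, z along its axis.
- bearing_center (a point): Centre (half-way up) of the large worn bearing: a sealed ball bearing lying flat on the feed shelf in front of the mouth, outside diameter 72 mm, bore 30 mm, 19 mm thick, about 0.35 kg; steel rings with black seals. Its z axis is the bearing's axis. This is the part to push through.
- small_bearing_center (a point): Centre of a small bearing, 40 mm outside diameter, 12 mm thick, lying on the shelf near the front wall, 135 mm to the left or right of the middle of the mouth. Stays where it is.
- union_center (a point): Centre of a white plastic pipe union with a black-ribbed nut, 60 mm diameter, 46 mm tall, standing on the shelf 135 mm to the other side of the mouth. Stays where it is.
- wrench_grip (a point): Grip of a 200 mm steel spanner lying on the bench. Stays where it is.
- screwdriver_grip (a point): Grip of a 210 mm screwdriver lying on the bench in front of the robot. Stays where it is.
- multimeter: Orange and black multimeter 190 x 90 x 40 mm lying on the bench; origin under its middle. Stays where it is.
- grease_jar: Jar 72 mm diameter, 75 mm tall, standing on the bench; origin under its middle. Stays where it is.
- pipe_elbow: White plastic pipe elbow about 86 mm tall, standing on the bench; origin under its upright leg. Stays where it is.
- impeller: Black plastic pump impeller, a vaned disc 110 mm diameter with a hub, 26 mm tall, lying on the bench; origin under its middle. Stays where it is.

How it is judged (in metres and radians):
On the way:
1. the large bearing, flat on the shelf, has pushed the flap open and is passing under it (value of joint flap above 0.3 rad and x of bearing_center in the frame of returns_box above -0.025 m and z of bearing_center in the frame of returns_box above 0.07 m), for 0.1 s.
At the end, for the whole second after the job is handed in: The large bearing lies at rest inside the box, down the chute (its centre at least 50 mm behind the mouth and lower than 60 mm above the bench), and the flap hangs shut (within 0.06 rad) (x of bearing_center in the frame of returns_box between 0.05 and 0.21 m and y of bearing_center in the frame of returns_box between -0.17 and 0.17 m and z of bearing_center in the frame of returns_box below 0.06 m and linear speed of bearing below 0.02 m/s and value of joint flap below 0.06 rad); the robot touches nothing.
It fails at once if the large bearing is lifted (its centre more than 20 mm above where it lies on the shelf) (z of bearing_center in the frame of returns_box above 0.0995 m).
It fails at once if the large bearing is pushed with the arm or the gripper's body instead of the fingers (over 3 N) (contact force between the arm and bearing above 3 N).
It fails at once if the small bearing or the pipe union on the shelf is moved more than 20 mm (distance of any of small_bearing_center, union_center from where it was at the start of the episode above 0.02 m).
It fails at once if a thing on the bench is moved more than 20 mm (distance of any of wrench_grip, screwdriver_grip, multimeter, grease_jar, pipe_elbow, impeller from where it was at the start of the episode above 0.02 m).
It also fails if it takes over 48 s, if anything falls off the work surface, if the arm or the gripper's body presses on something with over 40 N, if the wrist force passes 120 N, or if a joint passes its speed limit or range.

## Working session

There is one attempt and no reset: what is moved stays moved. The work goes in short steps, Python scripts to look and compute and a tool call to move; the robot and the scene stay as the last step left them, time stands still between calls to the robot, and variables do not carry over. Pictures are saved under pics/ and viewed, and the job is handed in when it is done.

Besides the shell and the picture viewer there is one more tool, called after "Emit:" as a command line: name --argument value ..., lists and objects as JSON in quotes. move_arm: Moves the arm, as the interface text tells. Shift numbers are shares of 300 mm and turn numbers shares of 180 degrees, none past 1 either way. Its arguments: {"type":"object","properties":{"series":{"type":"array"}},"required":["series"]}

```bash
mkdir -p pics
python3 - <<'E'
from plant import arm
import cv2,numpy as np
print(arm.get_obs())
for n in("side","top"):
    c=arm.read_camera(n); cv2.imwrite(f"pics/{n}0.png",c["pixels"])
    np.savez(f"{n}0.npz",**c)
    print({k:c[k] for k in c if k!="pixels"})
E
```

```text
{'clock': 0.0, 'joint_pos': array([ 1.23399552e+00,  3.20302498e-01,  1.56566301e+00, -3.30792207e-05,
        1.25740266e+00, -1.99747727e-02]), 'joint_velocities': array([-7.33279410e-04, -7.71130653e-04, -6.00542409e-05,  7.52993591e-04,
       -1.25014956e-03, -6.55336034e-04]), 'effort': array([-1.00711153e-03, -4.12445033e+01, -2.31978571e+01,  7.25135906e-02,
        4.58300533e-02, -1.51054160e-04]), 'position': array([179.01574363, 546.04144204, 291.42029709]), 'orientation': array([-1.57305985,  1.56902053, -1.88987566]), 'wrist_force': array([ 0.24544484,  0.55705771, -0.91968879]), 'moment': array([-0.01287979, -0.02378262, -0.00277841]), 'opening': 90.88348610441248}
{'fx': 441.1751198881868, 'fy': 441.1751198881868, 'cx': 318.372289828714, 'cy': 238.2997768284497, 'k1': -0.03417100118212637, 'R': array([[ 0.97238093, -0.23313646, -0.01107829],
       [-0.14293526, -0.55729761, -0.81791741],
       [ 0.18451246,  0.79691077, -0.57522898]]), 't': array([-481.35568874,  187.25780301, 1027.59979503])}
{'fx': 538.7515329138539, 'fy': 538.7515329138539, 'cx': 320.1430254010777, 'cy': 237.0949020684151, 'k1': -0.12859235561142665, 'R': array([[-0.02314423, -0.99957965, -0.01746038],
       [-0.99630234,  0.02450677, -0.08234723],
       [ 0.08274052,  0.01548996, -0.99645074]]), 't': array([  35.446     ,  507.53968936, 1433.57869293])}
```

View pics/side0.png

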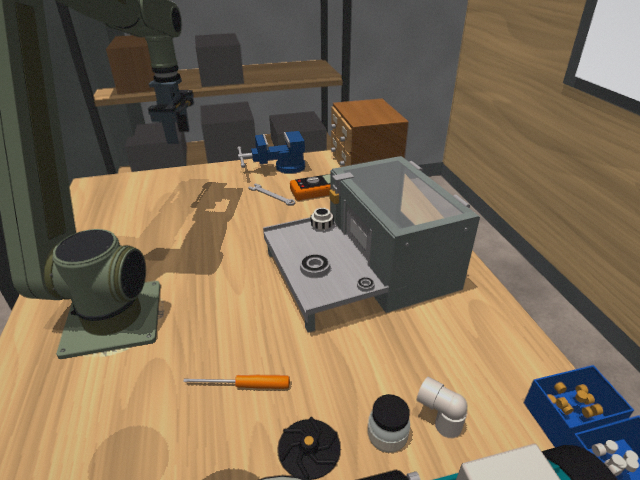

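View pics/top0.png

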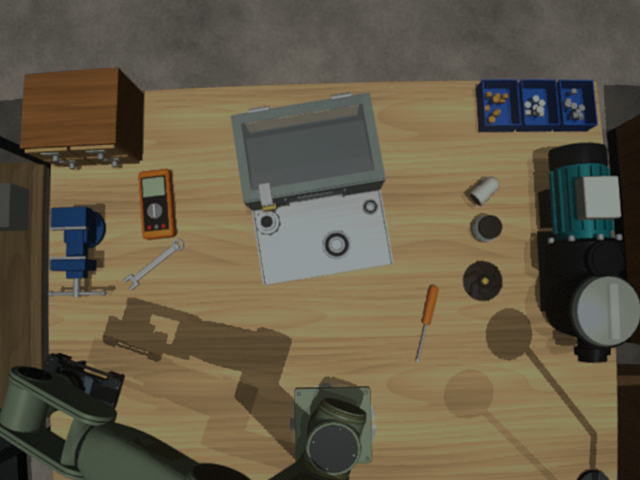

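The top view shows the shelf with corners near (255,205), (265,283), (392,264), (383,190), and the bearing at about (336,244). The small bearing is at (371,206) and the union at (268,221). I'll zoom in to measure them.

```bash
cat > h.py <<'E'
import numpy as np,cv2
def ray(c,u,v):
    x=(u-c["cx"])/c["fx"];y=(v-c["cy"])/c["fy"]
    a,b=x,y
    for _ in range(20):
        s=1+c["k1"]*(a*a+b*b);a,b=x/s,y/s
    R=c["R"];return -R.T@c["t"],R.T@np.array([a,b,1.])
def onz(c,u,v,z):
    o,d=ray(c,u,v);return o+d*(z-o[2])/d[2]
def proj(c,X):
    p=c["R"]@np.array(X,float)+c["t"];a,b=p[:2]/p[2];s=1+c["k1"]*(a*a+b*b)
    return np.array([c["cx"]+c["fx"]*a*s,c["cy"]+c["fy"]*b*s])
E
python3 - <<'E'
import numpy as np,cv2
from h import *
t=dict(np.load("top0.npz"));s=dict(np.load("side0.npz"))
cv2.imwrite("pics/tz.png",cv2.resize(t["pixels"][90:290,225:400],None,fx=3,fy=3,interpolation=cv2.INTER_CUBIC)[:600])
cv2.imwrite("pics/sz.png",cv2.resize(s["pixels"][150:335,255:480],None,fx=3.2,fy=3.2,interpolation=cv2.INTER_CUBIC))
E
```

```text
(no output)
```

View pics/tz.png

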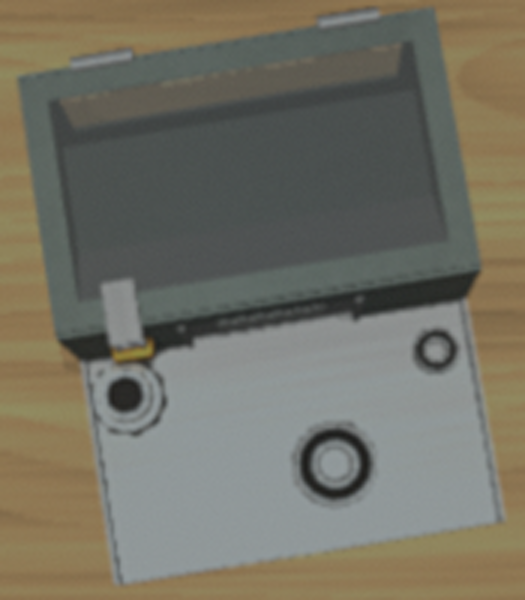

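View pics/sz.png

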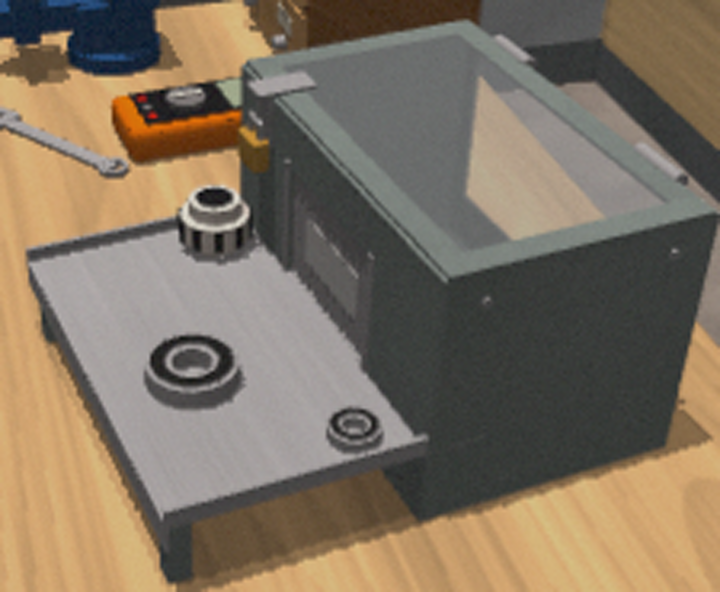

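Run:
```python
import numpy as np,cv2
from h import *
t=dict(np.load("top0.npz"));s=dict(np.load("side0.npz"))
T=lambda u,v,z:onz(t,225+u/3,90+v/3,z)
S=lambda u,v,z:onz(s,255+u/3.2,150+v/3.2,z)
n=lambda *a:print(*[np.round(x,1) for x in a])
lid=[T(*p,218) for p in((20,77),(435,8),(480,268),(65,340))];n(*lid)
fl,fr=T(118,584,70),T(503,520,70);n('front',fl,fr,np.linalg.norm(fl-fr))
sfl,sfr=S(30,258,76),S(165,517,76);n('sidefront',sfl,sfr,np.linalg.norm(sfl-sfr))
for a,b in((lid[1],lid[0]),(lid[2],lid[3]),(fr,fl),(sfr,sfl)):
    d=a-b;print('yaw',np.degrees(np.arctan2(-d[0]*-1,-d[1]))if 0 else np.degrees(np.arctan2((b-a)[1],(b-a)[0]))-90)
for a,b in((lid[1],lid[2]),(lid[0],lid[3])):
    d=a-b;print('yawx',np.degrees(np.arctan2(d[1],d[0])))
n('bearing top',T(336,464,89),'side',S(190,362,89))
n('small',T(436,350,82),S(354,426,82));n('union',T(126,394,116),S(216,195,116))
```

```text
[790.7 226.7 218. ] [ 837.9 -107.9  218. ] [ 624.8 -135.8  218. ] [576.  191.7 218. ]Traceback (most recent call last):
  File "<stdin>", line 8, in <module>
  File "<stdin>", line 6, in <lambda>
    return _wrapfunc(a, 'round', decimals=decimals, out=out)
    return _wrapit(obj, method, *args, **kwds)
    result = getattr(arr, method)(*args, **kwds)
numpy._core._exceptions._UFuncNoLoopError: ufunc 'multiply' did not contain a loop with signature matching types (dtype('<U5'), dtype('float64')) -> None
```

```bash
cat > m.py <<'E'
import numpy as np,cv2
from h import *
t=dict(np.load("top0.npz"));s=dict(np.load("side0.npz"))
T=lambda u,v,z:onz(t,225+u/3,90+v/3,z)
S=lambda u,v,z:onz(s,255+u/3.2,150+v/3.2,z)
n=lambda *a:print(*[x if isinstance(x,str) else np.round(x,1) for x in a])
lid=[T(*p,218) for p in((20,77),(435,8),(480,268),(65,340))]
fl,fr=T(118,584,70),T(503,520,70);n('front',fl,fr,np.linalg.norm(fl-fr))
sfl,sfr=S(30,258,80),S(165,517,80);n('sidefront',sfl,sfr,np.linalg.norm(sfl-sfr))
slid=[S(245,63,218),S(470,22,218),S(718,210,218),S(450,278,218)];n('slid',*slid)
for a,b in((lid[1],lid[0]),(lid[2],lid[3]),(fr,fl),(sfr,sfl),(slid[3],slid[0])):
    d=b-a;print('yaw',np.degrees(np.arctan2(d[1],d[0]))-90)
for a,b in((lid[1],lid[2]),(lid[0],lid[3]),(slid[1],slid[0]),(slid[2],slid[3])):
    d=a-b;print('yawx',np.degrees(np.arctan2(d[1],d[0])))
n('bearing top',T(336,464,89),'side',S(190,362,89))
n('small',T(436,350,82),S(354,426,82));n('union',T(126,394,116),S(216,195,116))
def M(yaw,f):
    y=np.radians(yaw);ex=np.array([np.cos(y),np.sin(y),0]);ey=np.array([-np.sin(y),np.cos(y),0])
    m=f+200*ex
    L=lambda p:np.array([(p-m)@ex,(p-m)@ey])
    n('mouth',m,'bearing',L(T(336,464,89)),L(S(190,362,89)),'small',L(T(436,350,82)),L(S(354,426,82)),'union',L(T(126,394,116)),L(S(216,195,116)),'lid',*[L(p) for p in lid])
M(8.5,(fl+fr)/2)
E
python3 m.py
```

```text
front [383.6 170.6  70. ] [ 431.1 -164.4   70. ] 338.3
sidefront [385.2 156.6  80. ] [ 430.1 -168.2   80. ] 327.8
slid [579.3 192.1 218. ] [788.8 219.7 218. ] [ 837.2 -108.8  218. ] [ 627.5 -139.6  218. ]
yaw 8.02834727446269
yaw 8.460302374025915
yaw 8.072273830639872
yaw 7.867923112509544
yaw 8.262284583702908
yawx 7.455623126700475
yawx 9.258710536598835
yawx 7.51396490714813
yawx 8.365317739496938
bearing top [482.  -20.6  89. ] side [480.6 -23.5  89. ]
small [ 579.3 -109.9   82. ] [ 578.3 -114.4   82. ]
union [543.8 155.8 116. ] [545.7 158.  116. ]
mouth [605.2  32.7  70. ] bearing [-129.7  -34.5] [-131.5  -37.2] small [ -46.6 -137.2] [ -48.3 -141.5] union [-42.5 130.8] [-40.3 132.7] lid [212.2 164.4] [ 209.4 -173.4] [  -5.5 -169.5] [ -5.3 161.6]
```

```bash
cat > p.py <<'E'
import numpy as np
from scipy.spatial.transform import Rotation as Ro
from plant import arm
YAW=np.radians(8.2);MO=np.array([605.3,29,70.])
B=np.array([[np.cos(YAW),-np.sin(YAW),0],[np.sin(YAW),np.cos(YAW),0],[0,0,1.]])
def pose(): 
    o=arm.get_obs();return o,np.array(o["position"]),Ro.from_euler('xyz',o["orientation"])
def tgt(x,y,z,th,sg):   # tip in mouth frame
    th=np.radians(th);d=np.array([np.cos(th),0,-np.sin(th)]);yy=np.array([0,sg,0.])
    R=B@np.stack([d,yy,np.cross(d,yy)],1)
    return MO+B@np.array([x,y,z])-78*R[:,0],Ro.from_matrix(R)
def rows(p0,R0,p1,R1,n):
    "n equal rows: constant tool-frame turn; straight line in world"
    w=(R0.inv()*R1).as_rotvec()
    out=[]
    for i in range(n):
        R=R0*Ro.from_rotvec(w*i/n)
        out.append(np.r_[R.inv().apply((p1-p0)/n)/300,w/n/np.pi])
    return np.round(out,4)
def tipstate():
    o,p,R=pose();m=R.as_matrix();q=B.T@(p+78*m[:,0]-MO);dd=B.T@m
    return dict(t=o["clock"],tip=q.round(1),th=round(float(np.degrees(np.arcsin(-dd[2,0]))),1),yawerr=round(float(np.degrees(np.arctan2(dd[1,0],dd[0,0]))),1),ty=dd[:,1].round(3),F=o["wrist_force"].round(1),op=round(o["opening"],1),q=o["joint_pos"].round(2))
E
python3 - <<'E'
from p import *
print(tipstate())
o,p,R=pose();print(R.as_matrix().round(2))
for sg in(1,-1):
    p1,R1=tgt(-195,-32,130,60,sg);w=(R.inv()*R1).as_rotvec();print(sg,p1.round(),np.degrees(w).round(1));print(rows(p,R,p1,R1,16))
E
```

```text
{'t': 0.1, 'tip': array([-348.2,  572.5,  143.5]), 'th': 89.9, 'yawerr': -117.3, 'ty': array([ 0.444,  0.896, -0.002]), 'F': array([ 0.2,  0. , -0. ]), 'op': 91.2, 'q': array([ 1.23,  0.32,  1.57, -0.  ,  1.26, -0.02])}
[[-0.    0.31  0.95]
 [-0.    0.95 -0.31]
 [-1.   -0.   -0.  ]]
1 [378. -36. 268.] [-25.7 -29.5   7. ]
[[ 0.0052 -0.1023  0.0772 -0.0089 -0.0102  0.0024]
 [ 0.0068 -0.1045  0.0741 -0.0089 -0.0102  0.0024]
 [ 0.0083 -0.1066  0.0709 -0.0089 -0.0102  0.0024]
 [ 0.0097 -0.1086  0.0676 -0.0089 -0.0102  0.0024]
 [ 0.011  -0.1105  0.0642 -0.0089 -0.0102  0.0024]
 [ 0.0122 -0.1123  0.0607 -0.0089 -0.0102  0.0024]
 [ 0.0132 -0.1141  0.0571 -0.0089 -0.0102  0.0024]
 [ 0.0141 -0.1158  0.0535 -0.0089 -0.0102  0.0024]
 [ 0.0149 -0.1173  0.0497 -0.0089 -0.0102  0.0024]
 [ 0.0155 -0.1188  0.0459 -0.0089 -0.0102  0.0024]
 [ 0.016  -0.1201  0.0421 -0.0089 -0.0102  0.0024]
 [ 0.0164 -0.1214  0.0382 -0.0089 -0.0102  0.0024]
 [ 0.0166 -0.1225  0.0342 -0.0089 -0.0102  0.0024]
 [ 0.0167 -0.1235  0.0302 -0.0089 -0.0102  0.0024]
 [ 0.0167 -0.1245  0.0262 -0.0089 -0.0102  0.0024]
 [ 0.0165 -0
[... 484 characters left out ...]
.390e-02]
 [-1.520e-02  8.300e-03  1.271e-01  5.170e-02  3.300e-03  1.390e-02]
 [-1.570e-02  2.940e-02  1.239e-01  5.170e-02  3.300e-03  1.390e-02]
 [-1.520e-02  4.970e-02  1.173e-01  5.170e-02  3.300e-03  1.390e-02]
 [-1.380e-02  6.870e-02  1.075e-01  5.170e-02  3.300e-03  1.390e-02]
 [-1.150e-02  8.570e-02  9.480e-02  5.170e-02  3.300e-03  1.390e-02]
 [-8.300e-03  1.003e-01  7.950e-02  5.170e-02  3.300e-03  1.390e-02]
 [-4.400e-03  1.121e-01  6.210e-02  5.170e-02  3.300e-03  1.390e-02]
 [ 1.000e-04  1.208e-01  4.310e-02  5.170e-02  3.300e-03  1.390e-02]
 [ 5.200e-03  1.261e-01  2.300e-02  5.170e-02  3.300e-03  1.390e-02]
 [ 1.060e-02  1.278e-01  2.400e-03  5.170e-02  3.300e-03  1.390e-02]]
```

Emit:
move_arm --series '[{"hand": 128,"tx": 0.005,"ty": -0.102,"tz": 0.077,"rx": -0.009,"ry": -0.01,"rz": 0.002},{"hand": 128,"tx": 0.007,"ty": -0.104,"tz": 0.074,"rx": -0.009,"ry": -0.01,"rz": 0.002},{"hand": 128,"tx": 0.008,"ty": -0.107,"tz": 0.071,"rx": -0.009,"ry": -0.01,"rz": 0.002},{"hand": 128,"tx": 0.01,"ty": -0.109,"tz": 0.068,"rx": -0.009,"ry": -0.01,"rz": 0.002},{"hand": 128,"tx": 0.011,"ty": -0.11,"tz": 0.064,"rx": -0.009,"ry": -0.01,"rz": 0.002},{"hand": 128,"tx": 0.012,"ty": -0.112,"tz": 0.061,"rx": -0.009,"ry": -0.01,"rz": 0.002},{"hand": 128,"tx": 0.013,"ty": -0.114,"tz": 0.057,"rx": -0.009,"ry": -0.01,"rz": 0.002},{"hand": 128,"tx": 0.014,"ty": -0.116,"tz": 0.053,"rx": -0.009,"ry": -0.01,"rz": 0.002},{"hand": 128,"tx": 0.015,"ty": -0.117,"tz": 0.05,"rx": -0.009,"ry": -0.01,"rz": 0.003},{"hand": 128,"tx": 0.015,"ty": -0.119,"tz": 0.046,"rx": -0.009,"ry": -0.01,"rz": 0.003},{"hand": 128,"tx": 0.016,"ty": -0.12,"tz": 0.042,"rx": -0.009,"ry": -0.01,"rz": 0.003},{"hand": 128,"tx": 0.016,"ty": -0.121,"tz": 0.038,"rx": -0.009,"ry": -0.01,"rz": 0.003}]'

```text
clock: 1.6
position: [328.6, 109.1, 275.3]
orientation: [0.056, 1.186, 0.086]
wrist_force: [-0.2, 0.1, 0.4]
opening: 45.1
```

Run:
```python
from p import *
print(tipstate())
o,p,R=pose()
p1,R1=tgt(-195,-32,110,60,1);print(rows(p,R,p1,R1,6))
```

```text
{'t': 1.6, 'tip': array([-233.2,  117.1,  133. ]), 'th': 67.9, 'yawerr': -3.2, 'ty': array([0.109, 0.994, 0.021]), 'F': array([-0.2,  0.1,  0.4]), 'op': 45.1, 'q': array([ 0.36, -0.19,  2.22, -0.15,  0.74, -1.14])}
[[ 0.022  -0.0818  0.0179 -0.0057 -0.0073  0.0015]
 [ 0.022  -0.0823  0.0159 -0.0057 -0.0073  0.0015]
 [ 0.0219 -0.0826  0.0139 -0.0057 -0.0073  0.0015]
 [ 0.0218 -0.083   0.012  -0.0057 -0.0073  0.0015]
 [ 0.0217 -0.0833  0.01   -0.0057 -0.0073  0.0015]
 [ 0.0215 -0.0835  0.008  -0.0057 -0.0073  0.0015]]
```

Emit:
move_arm --series '[{"hand": 128,"tx": 0.022,"ty": -0.082,"tz": 0.018,"rx": -0.006,"ry": -0.007,"rz": 0.001},{"hand": 128,"tx": 0.022,"ty": -0.082,"tz": 0.016,"rx": -0.006,"ry": -0.007,"rz": 0.001},{"hand": 128,"tx": 0.022,"ty": -0.083,"tz": 0.014,"rx": -0.006,"ry": -0.007,"rz": 0.002},{"hand": 128,"tx": 0.022,"ty": -0.083,"tz": 0.012,"rx": -0.006,"ry": -0.007,"rz": 0.002},{"hand": 128,"tx": 0.022,"ty": -0.083,"tz": 0.01,"rx": -0.006,"ry": -0.007,"rz": 0.002},{"hand": 128,"tx": 0.022,"ty": -0.084,"tz": 0.008,"rx": -0.006,"ry": -0.007,"rz": 0.002},{"hand": 128}]'

```text
invalid input at $.series[6]: expected keys hand, tx, ty, tz, rx, ry, rz
```

Run:
```python
from p import *
import cv2
print(tipstate())
for n in("side","top"):
    c=arm.read_camera(n)
    im=c["pixels"][150:335,255:480] if n=="side" else c["pixels"][150:350,225:425]
    cv2.imwrite(f"pics/{n}1.png",cv2.resize(im,None,fx=3,fy=3,interpolation=cv2.INTER_CUBIC))
o,p,R=pose()
p1,R1=tgt(-190,-32,21,57,1);print(rows(p,R,p1,R1,6))
```

```text
{'t': 1.6, 'tip': array([-233.2,  117.1,  133. ]), 'th': 67.9, 'yawerr': -3.2, 'ty': array([0.109, 0.994, 0.021]), 'F': array([-0.2,  0.1,  0.4]), 'op': 45.1, 'q': array([ 0.36, -0.19,  2.22, -0.15,  0.74, -1.14])}
[[ 0.0694 -0.0815  0.0007 -0.006  -0.0102  0.0019]
 [ 0.0688 -0.0819 -0.0031 -0.006  -0.0102  0.0019]
 [ 0.0682 -0.0822 -0.0068 -0.006  -0.0102  0.0019]
 [ 0.0674 -0.0824 -0.0105 -0.006  -0.0102  0.0019]
 [ 0.0665 -0.0826 -0.0142 -0.006  -0.0102  0.0019]
 [ 0.0655 -0.0827 -0.0179 -0.006  -0.0102  0.0019]]
```

View pics/side1.png

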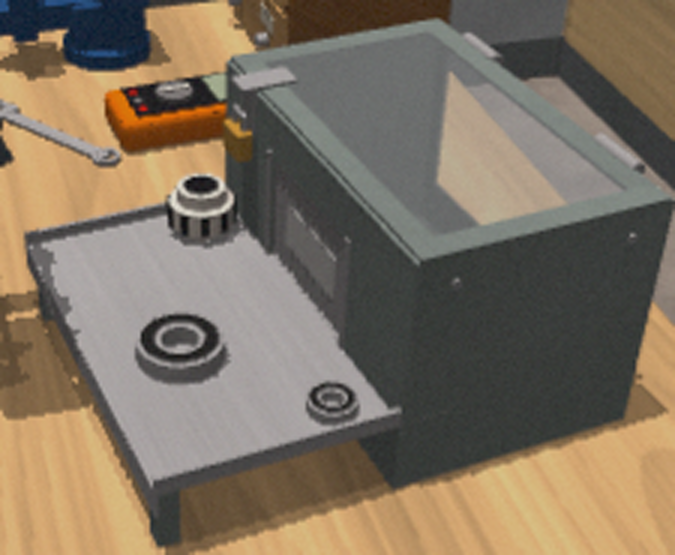

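View pics/top1.png

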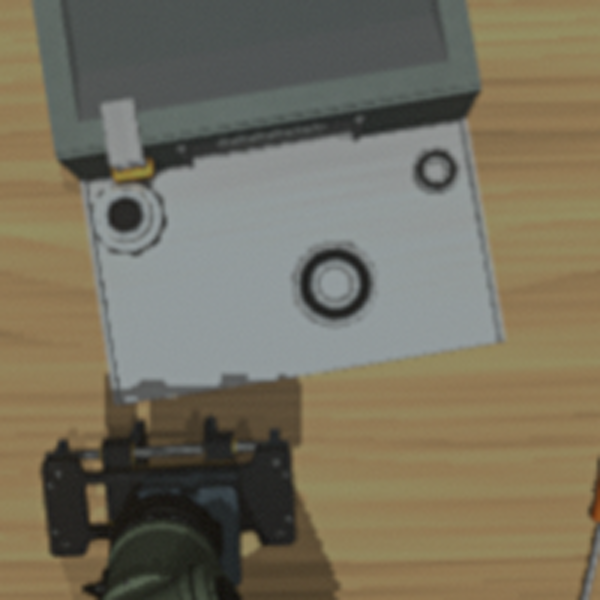

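The refused call moved nothing. The bearing is in the same place and the fingers hover before the shelf's left front. I'll repeat the move with full rows.

Emit:
move_arm --series '[{"hand": 128,"tx": 0.022,"ty": -0.082,"tz": 0.018,"rx": -0.006,"ry": -0.007,"rz": 0.001},{"hand": 128,"tx": 0.022,"ty": -0.082,"tz": 0.016,"rx": -0.006,"ry": -0.007,"rz": 0.001},{"hand": 128,"tx": 0.022,"ty": -0.083,"tz": 0.014,"rx": -0.006,"ry": -0.007,"rz": 0.002},{"hand": 128,"tx": 0.022,"ty": -0.083,"tz": 0.012,"rx": -0.006,"ry": -0.007,"rz": 0.002},{"hand": 128,"tx": 0.022,"ty": -0.083,"tz": 0.01,"rx": -0.006,"ry": -0.007,"rz": 0.002},{"hand": 128,"tx": 0.022,"ty": -0.084,"tz": 0.008,"rx": -0.006,"ry": -0.007,"rz": 0.002},{"hand": 128,"tx": 0,"ty": 0,"tz": 0,"rx": 0,"ry": 0,"rz": 0}]'

```text
clock: 2.58
position: [378.8, -35.6, 247.0]
orientation: [0.005, 1.056, 0.149]
wrist_force: [-0.9, 0.7, -0.1]
opening: 45.3
```

Run:
```python
from p import *
from h import *
import cv2
print(tipstate())
t=dict(np.load("top0.npz"))
for u,v in((193,160),(357,133)):
    print((B.T@(onz(t,225+u/3,150+v/3,75)-MO)).round(1))
for n in("side","top"):
    c=arm.read_camera(n)
    im=c["pixels"][150:335,255:480] if n=="side" else c["pixels"][150:350,225:425]
    cv2.imwrite(f"pics/{n}2.png",cv2.resize(im,None,fx=3,fy=3,interpolation=cv2.INTER_CUBIC))
o,p,R=pose()
p1,R1=tgt(-190,-32,22,57,1);print(rows(p,R,p1,R1,4))
```

```text
{'t': 2.575, 'tip': array([-195. ,  -31.4,  109.1]), 'th': 60.5, 'yawerr': 0.3, 'ty': array([-0.002,  1.   ,  0.003]), 'F': array([-0.9,  0.7, -0.1]), 'op': 45.3, 'q': array([-0.26, -0.12,  2.29,  0.4 ,  0.52, -2.27])}
[-0.4 72.9  5. ]
[ -1.1 -72.2   5. ]
[[ 0.0656 -0.0016 -0.036   0.0003 -0.0049 -0.0003]
 [ 0.0651 -0.0015 -0.037   0.0003 -0.0049 -0.0003]
 [ 0.0645 -0.0015 -0.038   0.0003 -0.0049 -0.0003]
 [ 0.0639 -0.0014 -0.039   0.0003 -0.0049 -0.0003]]
```

View pics/side2.png

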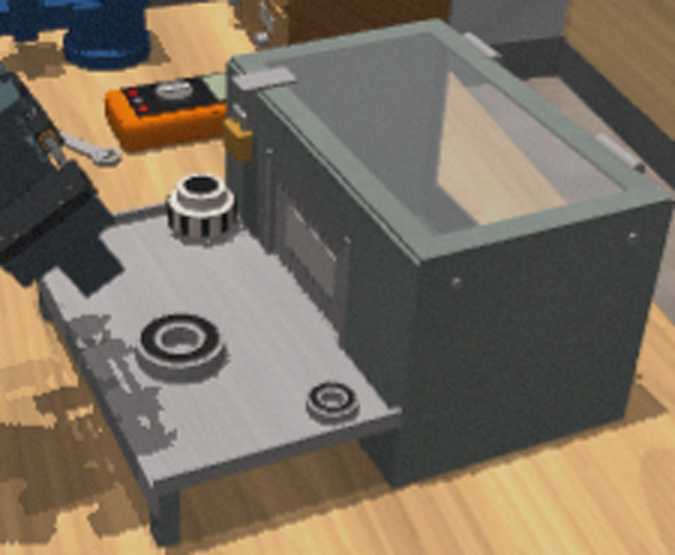

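View pics/top2.png

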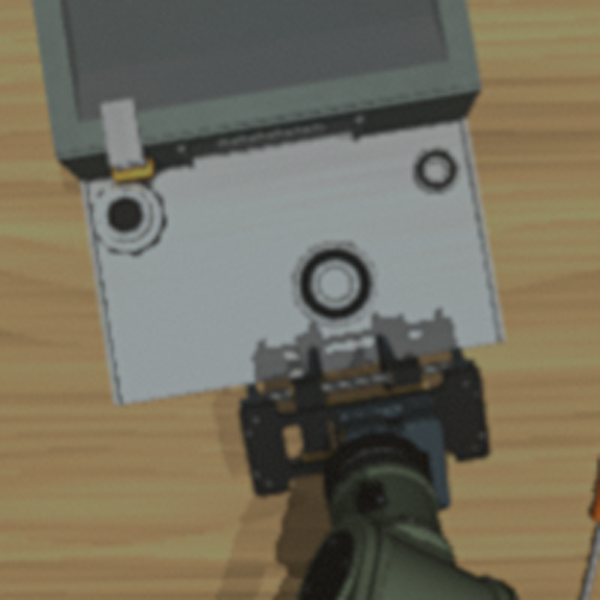

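```bash
cat > k.py <<'E'
import numpy as np
from scipy.spatial.transform import Rotation as Ro
from scipy.optimize import least_squares
def fk(q,P):
    h,b,L1,a3,L2,e,d=P
    z=lambda a:Ro.from_rotvec([0,0,a]);y=lambda a:Ro.from_rotvec([0,a,0])
    A=z(q[0]);p=A.apply([0,b,h]);A=A*y(q[1]);p=p+A.apply([0,0,L1]);A=A*y(q[2]);p=p+A.apply([a3,0,L2]);A=A*z(q[3]);p=p+A.apply([0,e,0]);A=A*y(q[4])*z(q[5]);p=p+A.apply([0,0,d])
    return p,A
C=Ro.from_matrix(np.array([[0,0,1],[0,1,0],[-1,0,0]]).T)
E
python3 - <<'E'
from k import *
from p import pose
D=[([1.23399552e+00,3.20302498e-01,1.56566301e+00,-3.3e-05,1.25740266,-1.99747727e-02],[179.0157,546.0414,291.42],[-1.57305985,1.56902053,-1.88987566]),
([0.36,-0.19,2.22,-0.15,0.74,-1.14],[328.6,109.1,275.3],[.056,1.186,.086])]
o,p,R=pose();D.append((o["joint_pos"],p,o["orientation"]));print(o["joint_pos"])
np.save("d2.npy",np.r_[o["joint_pos"],p,o["orientation"]])
P0=[250,0,450,0,450,0,250]
for q,pp,e in D: 
    A=fk(q,P0)[1];print((A.inv()*Ro.from_euler('xyz',e)).as_matrix().round(2).tolist())
W=[1,.2,1]
f=lambda P:np.concatenate([w*(fk(q,P)[0]-pp) for w,(q,pp,e) in zip(W,D)]+[(np.array(P)-P0)*[.002,.1,.002,.02,.002,.1,.002]])
s=least_squares(f,P0);print(s.x.round(1),s.fun.round(2))
E
```

```text
[-0.2526375  -0.12082139  2.29243141  0.39696404  0.52464953 -2.27128049]
[[0.0, -1.0, -0.0], [-0.0, 0.0, -1.0], [1.0, 0.0, -0.0]]
[[0.0, -1.0, -0.01], [0.0, 0.01, -1.0], [1.0, 0.0, 0.0]]
[[-0.0, -1.0, -0.0], [-0.0, 0.0, -1.0], [1.0, -0.0, -0.0]]
[146.5   9.6 588.6  29.  419.3   2.  256.3] [-0.14  0.04 -0.13 -0.03 -0.13 -0.    0.01 -0.23  0.13 -0.21  0.96  0.28
  0.58 -0.06  0.2   0.01]
```

Emit:
move_arm --series '[{"hand": 128,"tx": 0,"ty": 0,"tz": 0,"rx": 0.05,"ry": 0,"rz": 0},{"hand": 128,"tx": 0,"ty": 0,"tz": 0,"rx": 0.05,"ry": 0,"rz": 0},{"hand": 128,"tx": 0,"ty": 0,"tz": 0,"rx": 0.05,"ry": 0,"rz": 0},{"hand": 128,"tx": 0,"ty": 0,"tz": 0,"rx": 0.05,"ry": 0,"rz": 0},{"hand": 128,"tx": 0,"ty": 0,"tz": 0,"rx": 0.05,"ry": 0,"rz": 0},{"hand": 128,"tx": 0,"ty": 0,"tz": 0,"rx": 0.05,"ry": 0,"rz": 0},{"hand": 128,"tx": 0,"ty": 0,"tz": 0,"rx": 0.05,"ry": 0,"rz": 0},{"hand": 128,"tx": 0,"ty": 0,"tz": 0,"rx": 0.05,"ry": 0,"rz": 0},{"hand": 128,"tx": 0,"ty": 0,"tz": 0,"rx": 0.05,"ry": 0,"rz": 0},{"hand": 128,"tx": 0,"ty": 0,"tz": 0,"rx": 0.05,"ry": 0,"rz": 0},{"hand": 128,"tx": 0,"ty": 0,"tz": 0,"rx": 0.05,"ry": 0,"rz": 0},{"hand": 128,"tx": 0,"ty": 0,"tz": 0,"rx": 0.05,"ry": 0,"rz": 0},{"hand": 128,"tx": 0,"ty": 0,"tz": 0,"rx": 0.05,"ry": 0,"rz": 0},{"hand": 128,"tx": 0,"ty": 0,"tz": 0,"rx": 0.05,"ry": 0,"rz": 0},{"hand": 128,"tx": 0,"ty": 0,"tz": 0,"rx": 0.05,"ry": 0,"rz": 0},{"hand": 128,"tx": 0,"ty": 0,"tz": 0,"rx": 0.05,"ry": 0,"rz": 0},{"hand": 128,"tx": 0,"ty": 0,"tz": 0,"rx": 0.05,"ry": 0,"rz": 0},{"hand": 128,"tx": 0,"ty": 0,"tz": 0,"rx": 0.05,"ry": 0,"rz": 0},{"hand": 128,"tx": 0,"ty": 0,"tz": 0,"rx": 0.05,"ry": 0,"rz": 0},{"hand": 128,"tx": 0,"ty": 0,"tz": 0,"rx": 0.05,"ry": 0,"rz": 0}]'

```text
clock: 5.18
position: [378.4, -33.5, 247.7]
orientation: [-3.134, 1.055, 0.153]
wrist_force: [0.5, -0.4, 0.7]
opening: 45.5
```

Run:
```python
from p import *
print(tipstate())
o,p,R=pose()
p1,R1=tgt(-195,-20,190,60,-1);print(rows(p,R,p1,R1,4))
```

```text
{'t': 5.175, 'tip': array([-195. ,  -29.2,  109.9]), 'th': 60.4, 'yawerr': 0.5, 'ty': array([ 0.003, -1.   , -0.004]), 'F': array([ 0.5, -0.4,  0.7]), 'op': 45.5, 'q': array([-0.25, -0.12,  2.29,  0.4 ,  0.52,  0.87])}
[[-0.058  -0.0082 -0.0325  0.0001  0.0006  0.0004]
 [-0.0579 -0.0081 -0.0326  0.0001  0.0006  0.0004]
 [-0.0579 -0.0081 -0.0327  0.0001  0.0006  0.0004]
 [-0.0578 -0.008  -0.0328  0.0001  0.0006  0.0004]]
```

Emit:
move_arm --series '[{"hand": 128,"tx": -0.06,"ty": -0.01,"tz": -0.03,"rx": 0,"ry": 0,"rz": 0},{"hand": 128,"tx": -0.06,"ty": -0.01,"tz": -0.03,"rx": 0,"ry": 0,"rz": 0},{"hand": 128,"tx": -0.06,"ty": -0.01,"tz": -0.03,"rx": 0,"ry": 0,"rz": 0},{"hand": 128,"tx": -0.06,"ty": -0.01,"tz": -0.03,"rx": 0,"ry": 0,"rz": 0},{"hand": 128,"tx": -0.06,"ty": -0.01,"tz": -0.03,"rx": 0,"ry": 0,"rz": 0}]'

```text
clock: 5.8
position: [370.5, -19.6, 348.8]
orientation: [-3.14, 1.055, 0.151]
wrist_force: [0.2, -0.0, 0.1]
opening: 45.5
```

Run:
```python
from k import *
from p import *
print(tipstate())
D=[([1.23399552e+00,3.20302498e-01,1.56566301e+00,-3.3e-05,1.25740266,-1.99747727e-02],[179.0157,546.0414,291.42]),
([0.36,-0.19,2.22,-0.15,0.74,-1.14],[328.6,109.1,275.3])]
d2=np.load("d2.npy");D.append((d2[:6],d2[6:9]))
o,p,R=pose();D.append((o["joint_pos"],p))
np.save("d3.npy",np.r_[o["joint_pos"],p])
P0=[250,0,450,0,450,0,250]
W=[1,.2,1,1]
f=lambda P:np.concatenate([w*(fk(q,P)[0]-pp) for w,(q,pp) in zip(W,D)]+[(np.array(P)-P0)*[.002,.1,.002,.02,.002,.1,.002]])
s=least_squares(f,P0);print(s.x.round(1),s.fun.round(2))
```

```text
{'t': 5.8, 'tip': array([-200.8,  -14.3,  211. ]), 'th': 60.4, 'yawerr': 0.5, 'ty': array([ 0.007, -1.   , -0.001]), 'F': array([ 0.2, -0. ,  0.1]), 'op': 45.5, 'q': array([-0.2 , -0.25,  2.1 ,  0.24,  0.81,  1.09])}
[140.   10.  591.   25.4 417.3   1.7 256.2] [-0.17  0.05 -0.17 -0.15 -0.16  0.03  0.02 -0.2   0.12 -0.   -0.08  0.05
 -0.22  1.    0.28  0.51 -0.07  0.17  0.01]
```

```bash
cat >> k.py <<'E'
P=[140,10,591,25.4,417.3,1.7,256.2]
LO=np.array([-3.11,-.84,.21,-1.34,.05,-2.56]);HI=np.array([3.11,2.01,2.61,4.49,2.63,2.56])
CM=np.array([[0,-1,0],[0,0,-1],[1,0,0.]])
def ik(p1,R1,q0):
    def f(q):
        p,A=fk(q,P);A=A*Ro.from_matrix(CM)
        return np.r_[(p-p1)/100,(A.inv()*R1).as_rotvec()]
    s=least_squares(f,np.clip(q0,LO+1e-3,HI-1e-3),bounds=(LO,HI));return s.x,np.linalg.norm(s.fun)
E
python3 - <<'E'
from k import *
from p import *
for nm,q0,sg in(('unfl',[-.2,-.1,2.2,.3,.5,1],-1),('flip-',[-.1,.2,2.3,3.1,.4,-1.5],-1),('flip+',[-.1,.2,2.3,3.1,.4,1.5],1)):
  for x in(-190,-120,-60,20):
    for th in(30,40,50,60,70):
      q,r=ik(*tgt(x,-32 if x<-100 else -5,20,th,sg),q0)
      print(nm,x,th,q.round(2),round(r,3))
E
```

```text
unfl -190 30 [-0.54  0.18  2.61  1.83  0.6  -0.92] 0.36
unfl -190 40 [-0.42  0.12  2.61  2.01  0.46 -0.93] 0.168
unfl -190 50 [-0.32  0.08  2.59  2.09  0.34 -0.91] 0.0
unfl -190 60 [-0.25  0.06  2.45  0.94  0.24  0.3 ] 0.0
unfl -190 70 [-0.19  0.08  2.32  0.27  0.42  1.01] 0.0
unfl -120 30 [-0.35  0.3   2.61  2.43  0.71 -1.33] 0.18
unfl -120 40 [-0.27  0.25  2.6   2.58  0.62 -1.37] 0.0
unfl -120 50 [-0.21  0.17  2.46  2.18  0.27 -0.9 ] 0.0
unfl -120 60 [-0.17  0.16  2.33  0.78  0.22  0.53] 0.0
unfl -120 70 [-0.13  0.18  2.19  0.21  0.44  1.12] 0.0
unfl -60 30 [-0.13  0.43  2.61  2.84  0.93 -1.53] 0.014
unfl -60 40 [-0.1   0.3   2.49  2.77  0.54 -1.41] 0.0
unfl -60 50 [-0.07  0.23  2.36  2.36  0.19 -0.96] 0.0
unfl -60 60 [-0.05  0.23  2.22  0.5   0.2   0.91] 0.0
unfl -60 70 [-0.03  0.26  2.08  0.13  0.46  1.29] 0.0
unfl 20 30 [-0.07  0.46  2.44  2.89  0.81 -1.5 ] 0.0
unfl 20 40 [-0.05  0.37  2.32  2.79  0.44 -1.37] 0.0
unfl 20 50 [-0.03  0.33  2.19  2.13  0.13 -0.7 ] 0.0
unfl 20 60 [-0.02  0.33  2.05  0.33  0.25  1.11] 0.0
unfl 20 70 [-0.    0.36  1.91  0.1   0.53  1.35] 0.0
flip- -19
[... 1516 characters left out ...]
[-0.21  0.17  2.46  2.18  0.27  2.24] 0.0
flip+ -120 60 [-0.14  0.16  2.4   1.91  0.12  2.56] 0.121
flip+ -120 70 [-0.1   0.17  2.37  1.94  0.05  2.56] 0.289
flip+ -60 30 [-0.13  0.43  2.61  2.84  0.93  1.61] 0.014
flip+ -60 40 [-0.1   0.3   2.49  2.77  0.54  1.73] 0.0
flip+ -60 50 [-0.07  0.23  2.36  2.36  0.19  2.18] 0.0
flip+ -60 60 [-0.02  0.23  2.3   2.01  0.05  2.56] 0.126
flip+ -60 70 [-0.02  0.24  2.28  2.01  0.05  2.56] 0.307
flip+ 20 30 [-0.07  0.46  2.44  2.89  0.81  1.64] 0.0
flip+ 20 40 [-0.05  0.37  2.32  2.79  0.44  1.77] 0.0
flip+ 20 50 [-0.03  0.33  2.19  2.13  0.13  2.44] 0.0
flip+ 20 60 [0.   0.33 2.16 2.03 0.05 2.56] 0.163
flip+ 20 70 [0.   0.34 2.14 2.03 0.05 2.56] 0.348
```

```bash
cat > plan.py <<'E'
from k import *
from p import *
def plan(W):
    o,p,R=pose();q=np.array(o["joint_pos"]);out=[]
    for (x,y,z,th,n) in W:
        p1,R1=tgt(x,y,z,th,-1);w=(R.inv()*R1).as_rotvec()
        for i in range(n):
            Ri=R*Ro.from_rotvec(w*i/n);Rn=R*Ro.from_rotvec(w*(i+1)/n)
            q2,r=ik(p+(p1-p)*(i+1)/n,Rn,q)
            row=np.r_[Ri.inv().apply((p1-p)/n)/300,w/n/np.pi].round(3)
            print(row.tolist(),'maxdq',np.abs(q2-q).max().round(2),round(r,2));q=q2
        print('--',(x,y,z,th),q.round(2));p,R=p1,R1
E
python3 -c "
from plan import *
plan([(-190,-32,70,60,5),(-190,-32,70,50,10),(-185,-32,17,50,3)])"
```

```text
[0.085, 0.012, 0.041, 0.0, 0.0, 0.0] maxdq 0.08 0.0
[0.085, 0.012, 0.041, 0.0, 0.0, 0.0] maxdq 0.08 0.0
[0.085, 0.012, 0.041, 0.0, 0.0, 0.0] maxdq 0.09 0.0
[0.085, 0.012, 0.041, 0.0, 0.0, 0.0] maxdq 0.09 0.0
[0.085, 0.012, 0.041, 0.0, 0.0, 0.0] maxdq 0.13 0.0
-- (-190, -32, 70, 60) [-0.25 -0.05  2.36  0.53  0.39  0.72]
[0.0, -0.0, 0.005, -0.0, 0.006, -0.0] maxdq 0.06 0.0
[0.0, -0.0, 0.005, -0.0, 0.006, -0.0] maxdq 0.07 0.0
[0.0, -0.0, 0.005, -0.0, 0.006, -0.0] maxdq 0.07 0.0
[0.0, -0.0, 0.005, -0.0, 0.006, -0.0] maxdq 0.08 0.0
[0.0, -0.0, 0.005, -0.0, 0.006, -0.0] maxdq 0.09 0.0
[0.0, -0.0, 0.005, -0.0, 0.006, -0.0] maxdq 0.1 0.0
[-0.0, -0.0, 0.005, -0.0, 0.006, -0.0] maxdq 0.1 0.0
[-0.0, -0.0, 0.005, -0.0, 0.006, -0.0] maxdq 0.11 0.0
[-0.0, -0.0, 0.005, -0.0, 0.006, -0.0] maxdq 0.11 0.0
[-0.0, -0.0, 0.005, -0.0, 0.006, -0.0] maxdq 0.11 0.0
-- (-190, -32, 70, 50) [-0.33 -0.06  2.5   1.38  0.3  -0.17]
[0.049, 0.0, 0.034, 0.0, 0.0, 0.0] maxdq 0.27 0.0
[0.049, 0.0, 0.034, 0.0, 0.0, 0.0] maxdq 0.27 0.0
[0.049, 0.0, 0.034, 0.0, 0.0, 0.0] maxdq 0.24 0.0
-- (-185, -32, 17, 50) [-0.31  0.1   2.58  2.14  0.34 -0.95]
```

Emit:
move_arm --series '[{"hand": 128,"tx": 0.085,"ty": 0.012,"tz": 0.041,"rx": 0,"ry": 0,"rz": 0},{"hand": 128,"tx": 0.085,"ty": 0.012,"tz": 0.041,"rx": 0,"ry": 0,"rz": 0},{"hand": 128,"tx": 0.085,"ty": 0.012,"tz": 0.041,"rx": 0,"ry": 0,"rz": 0},{"hand": 128,"tx": 0.085,"ty": 0.012,"tz": 0.041,"rx": 0,"ry": 0,"rz": 0},{"hand": 128,"tx": 0.085,"ty": 0.012,"tz": 0.041,"rx": 0,"ry": 0,"rz": 0},{"hand": 128,"tx": 0,"ty": 0,"tz": 0.005,"rx": 0,"ry": 0.006,"rz": 0},{"hand": 128,"tx": 0,"ty": 0,"tz": 0.005,"rx": 0,"ry": 0.006,"rz": 0},{"hand": 128,"tx": 0,"ty": 0,"tz": 0.005,"rx": 0,"ry": 0.006,"rz": 0},{"hand": 128,"tx": 0,"ty": 0,"tz": 0.005,"rx": 0,"ry": 0.006,"rz": 0},{"hand": 128,"tx": 0,"ty": 0,"tz": 0.005,"rx": 0,"ry": 0.006,"rz": 0},{"hand": 128,"tx": 0,"ty": 0,"tz": 0.005,"rx": 0,"ry": 0.006,"rz": 0},{"hand": 128,"tx": 0,"ty": 0,"tz": 0.005,"rx": 0,"ry": 0.006,"rz": 0},{"hand": 128,"tx": 0,"ty": 0,"tz": 0.005,"rx": 0,"ry": 0.006,"rz": 0},{"hand": 128,"tx": 0,"ty": 0,"tz": 0.005,"rx": 0,"ry": 0.006,"rz": 0}]'

```text
clock: 7.55
position: [372.1, -37.4, 199.6]
orientation: [-3.139, 0.883, 0.153]
wrist_force: [0.1, -0.3, -0.1]
opening: 45.4
```

```bash
python3 -c "
from plan import *
print(tipstate())
plan([(-185,-32,18,50,6),(-175,-32,18,48,3)])"
```

```text
{'t': 7.55, 'tip': array([-190.8,  -32. ,   69.3]), 'th': 50.6, 'yawerr': 0.6, 'ty': array([ 0.008, -1.   , -0.001]), 'F': array([ 0.1, -0.3, -0.1]), 'op': 45.4, 'q': array([-0.34, -0.06,  2.49,  1.31,  0.32, -0.12])}
[0.024, -0.0, 0.016, 0.0, 0.001, 0.0] maxdq 0.14 0.0
[0.024, -0.0, 0.016, 0.0, 0.001, 0.0] maxdq 0.14 0.0
[0.024, -0.0, 0.016, 0.0, 0.001, 0.0] maxdq 0.14 0.0
[0.024, -0.0, 0.016, 0.0, 0.001, 0.0] maxdq 0.14 0.0
[0.024, -0.0, 0.016, 0.0, 0.001, 0.0] maxdq 0.14 0.0
[0.024, -0.0, 0.016, 0.0, 0.001, 0.0] maxdq 0.13 0.0
-- (-185, -32, 18, 50) [-0.31  0.1   2.58  2.12  0.34 -0.94]
[0.007, 0.0, -0.005, 0.0, 0.004, 0.0] maxdq 0.05 0.0
[0.007, 0.0, -0.005, 0.0, 0.004, 0.0] maxdq 0.05 0.0
[0.007, 0.0, -0.005, 0.0, 0.004, 0.0] maxdq 0.04 0.0
-- (-175, -32, 18, 48) [-0.31  0.12  2.59  2.26  0.39 -1.08]
```

Tracking is good. I'll descend and then look.

Emit:
move_arm --series '[{"hand": 128,"tx": 0.024,"ty": 0,"tz": 0.016,"rx": 0,"ry": 0.001,"rz": 0},{"hand": 128,"tx": 0.024,"ty": 0,"tz": 0.016,"rx": 0,"ry": 0.001,"rz": 0},{"hand": 128,"tx": 0.024,"ty": 0,"tz": 0.016,"rx": 0,"ry": 0.001,"rz": 0},{"hand": 128,"tx": 0.024,"ty": 0,"tz": 0.016,"rx": 0,"ry": 0,"rz": 0},{"hand": 128,"tx": 0.024,"ty": 0,"tz": 0.016,"rx": 0,"ry": 0,"rz": 0},{"hand": 128,"tx": 0.024,"ty": 0,"tz": 0.016,"rx": 0,"ry": 0,"rz": 0},{"hand": 128,"tx": 0,"ty": 0,"tz": 0,"rx": 0,"ry": 0,"rz": 0}]'

```text
clock: 8.43
position: [377.4, -36.8, 147.4]
orientation: [-3.138, 0.876, 0.153]
wrist_force: [0.2, -0.3, 0.6]
opening: 45.2
```

Run:
```python
from plan import *
import cv2
print(tipstate())
for n in("side","top"):
    c=arm.read_camera(n)
    im=c["pixels"][150:335,255:480] if n=="side" else c["pixels"][150:350,225:425]
    cv2.imwrite(f"pics/{n}3.png",cv2.resize(im,None,fx=3,fy=3,interpolation=cv2.INTER_CUBIC))
plan([(-170,-32,18,47,3),(-150,-31,18,45,4),(-110,-17,18.5,41,5),(-70,-1,19,38,5)])
```

```text
{'t': 8.425, 'tip': array([-185. ,  -32.1,   17.5]), 'th': 50.2, 'yawerr': 0.6, 'ty': array([ 0.007, -1.   , -0.002]), 'F': array([ 0.2, -0.3,  0.6]), 'op': 45.2, 'q': array([-0.33,  0.1 ,  2.58,  2.07,  0.35, -0.9 ])}
[0.011, -0.001, -0.008, 0.0, 0.006, 0.001] maxdq 0.11 0.0
[0.011, -0.001, -0.008, 0.0, 0.006, 0.001] maxdq 0.08 0.0
[0.011, -0.001, -0.007, 0.0, 0.006, 0.001] maxdq 0.07 0.0
-- (-170, -32, 18, 47) [-0.31  0.14  2.6   2.32  0.42 -1.13]
[0.011, -0.001, -0.01, -0.0, 0.003, -0.0] maxdq 0.03 0.0
[0.011, -0.001, -0.01, -0.0, 0.003, -0.0] maxdq 0.03 0.0
[0.012, -0.001, -0.01, -0.0, 0.003, -0.0] maxdq 0.03 0.0
[0.012, -0.001, -0.01, -0.0, 0.003, -0.0] maxdq 0.03 0.0
-- (-150, -31, 18, 45) [-0.28  0.18  2.59  2.44  0.47 -1.23]
[0.019, -0.009, -0.015, 0.0, 0.004, 0.0] maxdq 0.05 0.0
[0.019, -0.009, -0.015, 0.0, 0.004, 0.0] maxdq 0.05 0.0
[0.019, -0.009, -0.015, 0.0, 0.004, 0.0] maxdq 0.05 0.0
[0.019, -0.009, -0.015, 0.0, 0.004, 0.0] maxdq 0.04 0.0
[0.02, -0.009, -0.014, 0.0, 0.004, 0.0] maxdq 0.04 0.0
-- (-110, -17, 18.5, 41) [-0.19  0.25  2.58  2.66  0.57 -1.38]
[0.02, -0.011, -0.015, 0.0, 0.003, -0.0] maxdq 0.03 0.0
[0.02, -0.011, -0.015, 0.0, 0.003, -0.0] maxdq 0.03 0.0
[0.02, -0.011, -0.015, 0.0, 0.003, -0.0] maxdq 0.03 0.0
[0.02, -0.011, -0.014, 0.0, 0.003, -0.0] maxdq 0.03 0.0
[0.021, -0.011, -0.014, 0.0, 0.003, -0.0] maxdq 0.03 0.0
-- (-70, -1, 19, 38) [-0.1   0.31  2.54  2.81  0.63 -1.46]
```

View pics/side3.png

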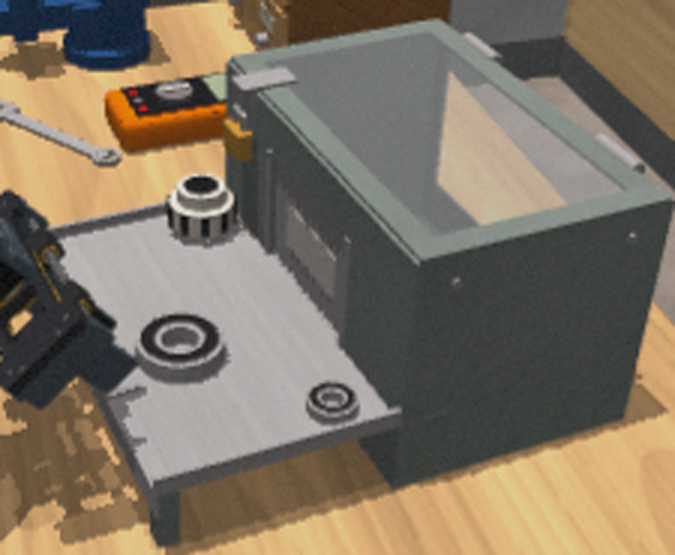

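View pics/top3.png

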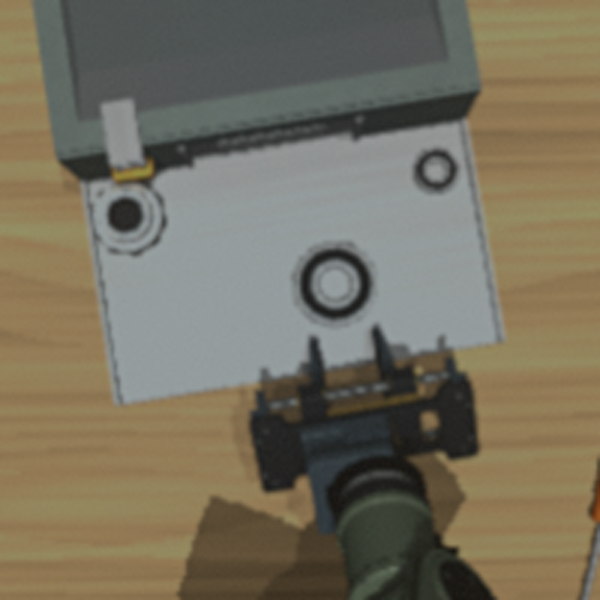

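The fingertips (zoomed (316,340) and (377,327)) straddle the line behind the bearing at (336,283), off by about 2 mm. I'll push with a gradual shift to the mouth's middle.

Emit:
move_arm --series '[{"hand": 128,"tx": 0.011,"ty": -0.001,"tz": -0.008,"rx": 0,"ry": 0.006,"rz": 0.001},{"hand": 128,"tx": 0.011,"ty": -0.001,"tz": -0.008,"rx": 0,"ry": 0.006,"rz": 0.001},{"hand": 128,"tx": 0.011,"ty": -0.001,"tz": -0.008,"rx": 0,"ry": 0.006,"rz": 0.001},{"hand": 128,"tx": 0.011,"ty": -0.001,"tz": -0.01,"rx": 0,"ry": 0.003,"rz": 0},{"hand": 128,"tx": 0.011,"ty": -0.001,"tz": -0.01,"rx": 0,"ry": 0.003,"rz": 0},{"hand": 128,"tx": 0.012,"ty": -0.001,"tz": -0.01,"rx": 0,"ry": 0.003,"rz": 0},{"hand": 128,"tx": 0.012,"ty": -0.001,"tz": -0.01,"rx": 0,"ry": 0.003,"rz": 0},{"hand": 128,"tx": 0.019,"ty": -0.009,"tz": -0.015,"rx": 0,"ry": 0.004,"rz": 0},{"hand": 128,"tx": 0.019,"ty": -0.009,"tz": -0.015,"rx": 0,"ry": 0.004,"rz": 0}]'

```text
clock: 9.65
position: [420.4, -24.6, 141.5]
orientation: [3.133, 0.756, 0.135]
wrist_force: [-4.7, -1.9, 3.9]
opening: 45.6
```

Run:
```python
from plan import *
import cv2
print(tipstate())
for n in("side","top"):
    c=arm.read_camera(n)
    im=c["pixels"][150:335,255:480] if n=="side" else c["pixels"][150:350,225:425]
    cv2.imwrite(f"pics/{n}4.png",cv2.resize(im,None,fx=3,fy=3,interpolation=cv2.INTER_CUBIC))
plan([(-110,-16,18.5,41,4),(-70,1,19,38,5)])
```

```text
{'t': 9.65, 'tip': array([-133.9,  -27.2,   18. ]), 'th': 43.3, 'yawerr': -0.5, 'ty': array([-0.003, -1.   ,  0.006]), 'F': array([-4.7, -1.9,  3.9]), 'op': 45.6, 'q': array([-0.26,  0.21,  2.59,  2.54,  0.51, -1.31])}
[0.014, -0.009, -0.011, 0.0, 0.003, -0.0] maxdq 0.05 0.0
[0.014, -0.009, -0.011, 0.0, 0.003, -0.0] maxdq 0.03 0.0
[0.014, -0.009, -0.011, 0.0, 0.003, -0.0] maxdq 0.03 0.0
[0.014, -0.009, -0.011, 0.0, 0.003, -0.0] maxdq 0.03 0.0
-- (-110, -16, 18.5, 41) [-0.19  0.25  2.58  2.67  0.57 -1.38]
[0.02, -0.011, -0.015, 0.0, 0.003, -0.0] maxdq 0.04 0.0
[0.02, -0.011, -0.015, 0.0, 0.003, -0.0] maxdq 0.03 0.0
[0.02, -0.011, -0.015, 0.0, 0.003, -0.0] maxdq 0.03 0.0
[0.02, -0.011, -0.014, 0.0, 0.003, -0.0] maxdq 0.03 0.0
[0.021, -0.011, -0.014, 0.0, 0.003, -0.0] maxdq 0.03 0.0
-- (-70, 1, 19, 38) [-0.09  0.31  2.54  2.82  0.63 -1.46]
```

View pics/side4.png

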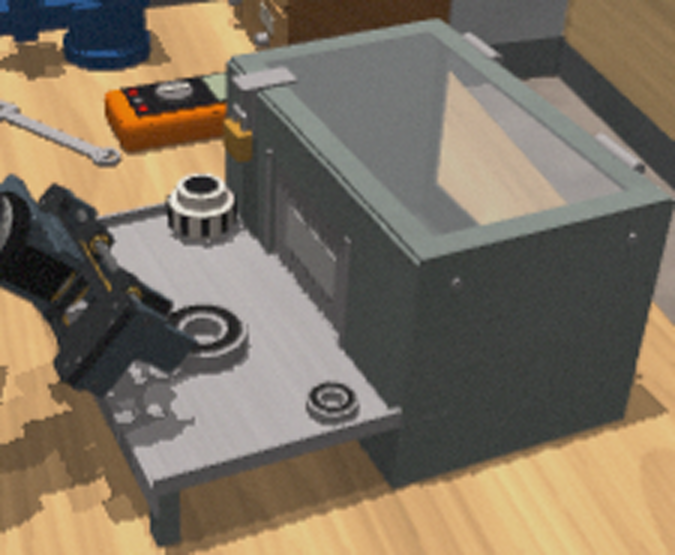

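View pics/top4.png

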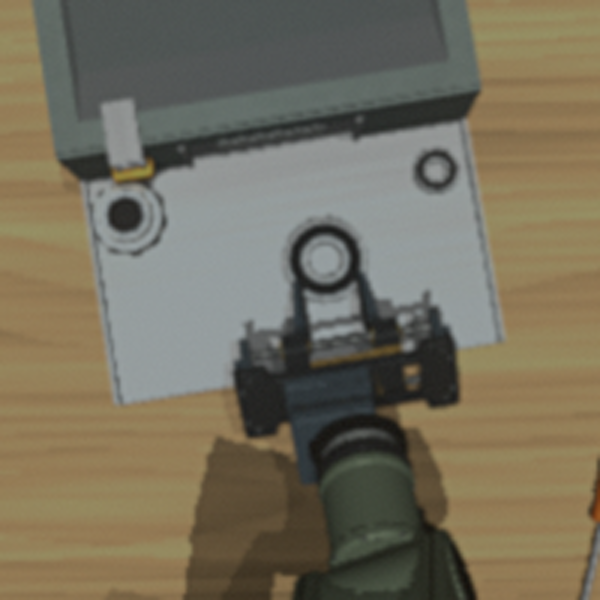

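The bearing, now at zoomed (325,258), sits nested between the fingertips and slides. I'll continue.

Emit:
move_arm --series '[{"hand": 128,"tx": 0.014,"ty": -0.009,"tz": -0.011,"rx": 0,"ry": 0.003,"rz": 0},{"hand": 128,"tx": 0.014,"ty": -0.009,"tz": -0.011,"rx": 0,"ry": 0.003,"rz": 0},{"hand": 128,"tx": 0.014,"ty": -0.009,"tz": -0.011,"rx": 0,"ry": 0.003,"rz": 0},{"hand": 128,"tx": 0.014,"ty": -0.009,"tz": -0.011,"rx": 0,"ry": 0.003,"rz": 0},{"hand": 128,"tx": 0.02,"ty": -0.011,"tz": -0.015,"rx": 0,"ry": 0.003,"rz": 0},{"hand": 128,"tx": 0.02,"ty": -0.011,"tz": -0.015,"rx": 0,"ry": 0.003,"rz": 0},{"hand": 128,"tx": 0.02,"ty": -0.011,"tz": -0.015,"rx": 0,"ry": 0.003,"rz": 0},{"hand": 128,"tx": 0.02,"ty": -0.011,"tz": -0.014,"rx": 0,"ry": 0.003,"rz": 0},{"hand": 128,"tx": 0.02,"ty": -0.011,"tz": -0.014,"rx": 0,"ry": 0.003,"rz": 0}]'

```text
clock: 10.88
position: [474.8, 11.1, 137.1]
orientation: [3.133, 0.671, 0.137]
wrist_force: [-1.3, -1.5, -1.2]
opening: 45.6
```

Run:
```python
from plan import *
import cv2
print(tipstate())
for n in("side","top"):
    c=arm.read_camera(n)
    im=c["pixels"][150:335,255:480] if n=="side" else c["pixels"][150:350,225:425]
    cv2.imwrite(f"pics/{n}5.png",cv2.resize(im,None,fx=3,fy=3,interpolation=cv2.INTER_CUBIC))
plan([(-20,0,19,36,6),(12,0,19.5,34,5)])
```

```text
{'t': 10.875, 'tip': array([-70.6,   0.5,  18.7]), 'th': 38.4, 'yawerr': -0.4, 'ty': array([-0.001, -1.   ,  0.006]), 'F': array([-1.3, -1.5, -1.2]), 'op': 45.6, 'q': array([-0.1 ,  0.31,  2.54,  2.82,  0.62, -1.46])}
[0.022, 0.001, -0.015, 0.0, 0.002, -0.0] maxdq 0.02 0.0
[0.022, 0.001, -0.015, 0.0, 0.002, -0.0] maxdq 0.01 0.0
[0.022, 0.001, -0.015, 0.0, 0.002, -0.0] maxdq 0.01 0.0
[0.022, 0.001, -0.015, 0.0, 0.002, -0.0] maxdq 0.01 0.0
[0.022, 0.001, -0.015, 0.0, 0.002, -0.0] maxdq 0.01 0.0
[0.022, 0.001, -0.015, 0.0, 0.002, -0.0] maxdq 0.01 0.0
-- (-20, 0, 19, 36) [-0.07  0.37  2.46  2.86  0.64 -1.47]
[0.017, 0.0, -0.011, -0.0, 0.002, -0.0] maxdq 0.01 0.0
[0.017, 0.0, -0.011, -0.0, 0.002, -0.0] maxdq 0.01 0.0
[0.017, 0.0, -0.011, -0.0, 0.002, -0.0] maxdq 0.01 0.0
[0.017, 0.0, -0.011, -0.0, 0.002, -0.0] maxdq 0.01 0.0
[0.017, 0.0, -0.011, -0.0, 0.002, -0.0] maxdq 0.01 0.0
-- (12, 0, 19.5, 34) [-0.05  0.41  2.41  2.88  0.67 -1.48]
```

View pics/side5.png

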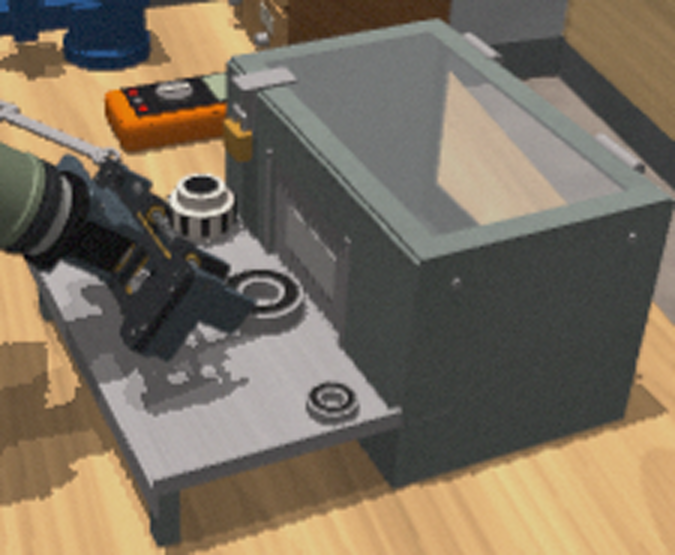

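View pics/top5.png

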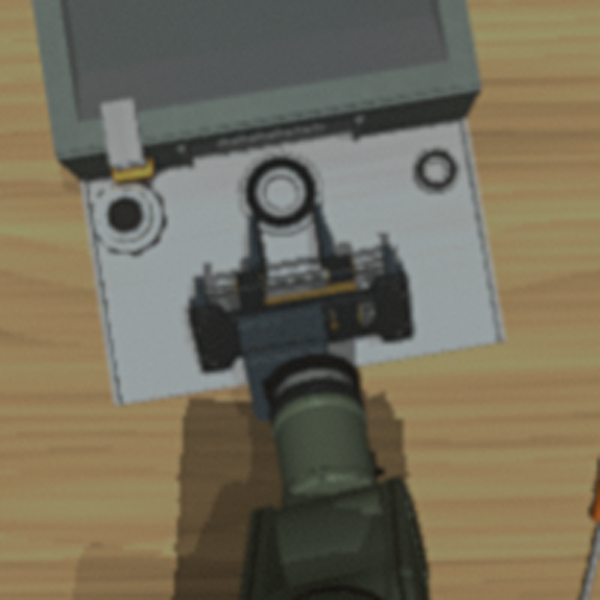

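The bearing, at zoomed (280,192), is in line with the mouth's middle (275,147). I'll push it straight in.

Emit:
move_arm --series '[{"hand": 128,"tx": 0.022,"ty": 0,"tz": -0.015,"rx": 0,"ry": 0.002,"rz": 0},{"hand": 128,"tx": 0.022,"ty": 0,"tz": -0.015,"rx": 0,"ry": 0.002,"rz": 0},{"hand": 128,"tx": 0.022,"ty": 0,"tz": -0.015,"rx": 0,"ry": 0.002,"rz": 0},{"hand": 128,"tx": 0.022,"ty": 0,"tz": -0.015,"rx": 0,"ry": 0.002,"rz": 0},{"hand": 128,"tx": 0.022,"ty": 0,"tz": -0.015,"rx": 0,"ry": 0.002,"rz": 0},{"hand": 128,"tx": 0.022,"ty": 0,"tz": -0.015,"rx": 0,"ry": 0.002,"rz": 0},{"hand": 128,"tx": 0.017,"ty": 0,"tz": -0.011,"rx": 0,"ry": 0.002,"rz": 0},{"hand": 128,"tx": 0.017,"ty": 0,"tz": -0.011,"rx": 0,"ry": 0.002,"rz": 0},{"hand": 128,"tx": 0.017,"ty": 0,"tz": -0.011,"rx": 0,"ry": 0.002,"rz": 0}]'

```text
clock: 12.1
position: [540.0, 20.1, 133.5]
orientation: [3.134, 0.614, 0.137]
wrist_force: [-5.7, -0.4, 3.0]
opening: 45.3
```

Run:
```python
from plan import *
import cv2
print(tipstate())
for n in("side","top"):
    c=arm.read_camera(n)
    im=c["pixels"][150:335,255:480] if n=="side" else c["pixels"][90:290,225:425]
    cv2.imwrite(f"pics/{n}6.png",cv2.resize(im,None,fx=3,fy=3,interpolation=cv2.INTER_CUBIC))
plan([(18,0,19.5,34,4)])
```

```text
{'t': 12.1, 'tip': array([-2.1,  0.1, 18.5]), 'th': 35.2, 'yawerr': -0.3, 'ty': array([-0.001, -1.   ,  0.006]), 'F': array([-5.7, -0.4,  3. ]), 'op': 45.3, 'q': array([-0.06,  0.4 ,  2.43,  2.87,  0.65, -1.48])}
[0.013, 0.0, -0.009, 0.0, 0.002, -0.0] maxdq 0.01 0.0
[0.013, 0.0, -0.008, 0.0, 0.002, -0.0] maxdq 0.01 0.0
[0.013, 0.0, -0.008, 0.0, 0.002, -0.0] maxdq 0.01 0.0
[0.013, 0.0, -0.008, 0.0, 0.002, -0.0] maxdq 0.01 0.0
-- (18, 0, 19.5, 34) [-0.05  0.42  2.4   2.88  0.66 -1.47]
```

View pics/side6.png

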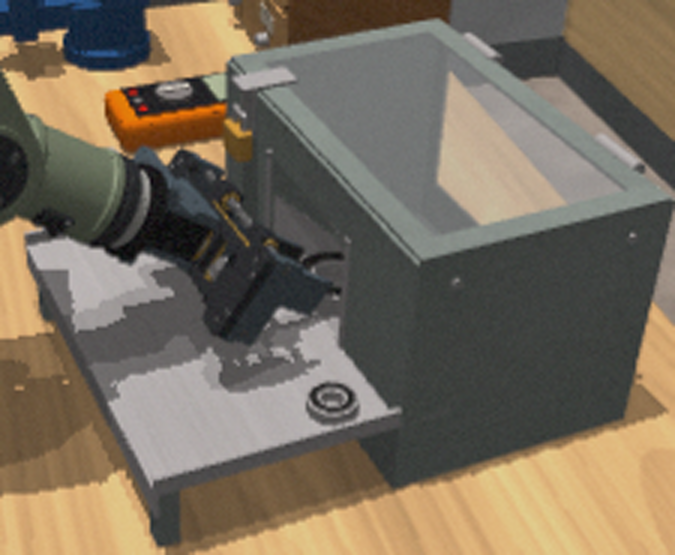

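View pics/top6.png

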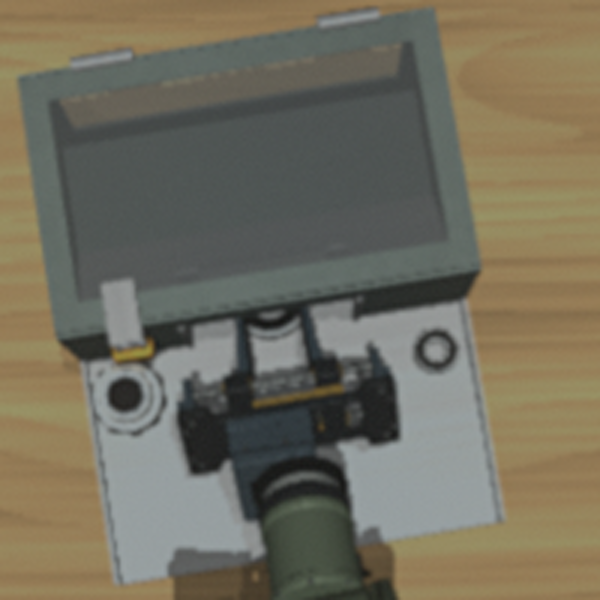

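The flap is lifted and the bearing is halfway under the front wall, around (272,318) in the top zoom. I'll give the last 15–22 mm slowly.

Emit:
move_arm --series '[{"hand": 128,"tx": 0.013,"ty": 0,"tz": -0.009,"rx": 0,"ry": 0.002,"rz": 0},{"hand": 128,"tx": 0.013,"ty": 0,"tz": -0.008,"rx": 0,"ry": 0.002,"rz": 0},{"hand": 128,"tx": 0.013,"ty": 0,"tz": -0.008,"rx": 0,"ry": 0.002,"rz": 0},{"hand": 128,"tx": 0.013,"ty": 0,"tz": -0.008,"rx": 0,"ry": 0.002,"rz": 0},{"hand": 128,"tx": 0,"ty": 0,"tz": 0,"rx": 0,"ry": 0,"rz": 0},{"hand": 128,"tx": 0,"ty": 0,"tz": 0,"rx": 0,"ry": 0,"rz": 0}]'

```text
clock: 12.95
position: [558.9, 22.7, 133.5]
orientation: [3.134, 0.587, 0.138]
wrist_force: [-1.9, 0.7, 2.8]
opening: 45.4
```

Run:
```python
from plan import *
import cv2
print(tipstate())
for n in("side","top"):
    c=arm.read_camera(n)
    im=c["pixels"][150:335,255:480] if n=="side" else c["pixels"][90:290,225:425]
    cv2.imwrite(f"pics/{n}7.png",cv2.convertScaleAbs(cv2.resize(im,None,fx=3,fy=3,interpolation=cv2.INTER_CUBIC),alpha=1.8))
plan([(24,-1,19.5,33,3)])
```

```text
{'t': 12.95, 'tip': array([18.1,  0.1, 20.3]), 'th': 33.6, 'yawerr': -0.3, 'ty': array([-0.001, -1.   ,  0.007]), 'F': array([-1.9,  0.7,  2.8]), 'op': 45.4, 'q': array([-0.05,  0.42,  2.41,  2.89,  0.68, -1.49])}
[0.006, 0.002, -0.002, 0.001, 0.001, -0.0] maxdq 0.01 0.0
[0.006, 0.002, -0.002, 0.001, 0.001, -0.0] maxdq 0.01 0.0
[0.006, 0.002, -0.002, 0.001, 0.001, -0.0] maxdq 0.01 0.0
-- (24, -1, 19.5, 33) [-0.05  0.43  2.4   2.89  0.69 -1.48]
```

View pics/side7.png

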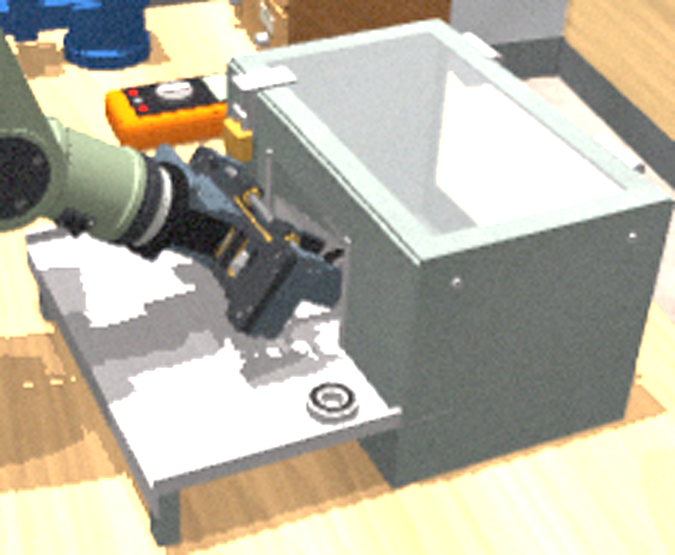

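View pics/top7.png

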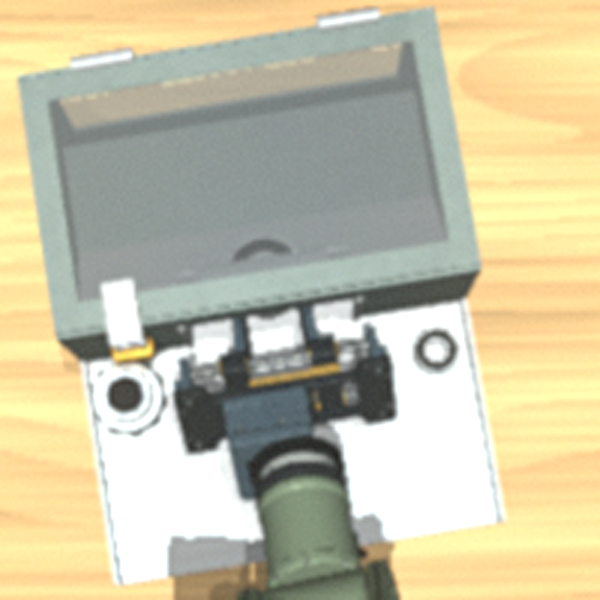

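The bearing's leading rim shows through the lid pane near (263,250), but its rear is still on the sill at (272,312). It hasn't tipped, so I'll push a few mm more.

Emit:
move_arm --series '[{"hand": 128,"tx": 0.008,"ty": 0.002,"tz": -0.004,"rx": 0,"ry": 0.001,"rz": 0},{"hand": 128,"tx": 0.008,"ty": 0.002,"tz": -0.004,"rx": 0,"ry": 0.001,"rz": 0},{"hand": 128,"tx": 0.008,"ty": 0.002,"tz": -0.004,"rx": 0,"ry": 0.001,"rz": 0},{"hand": 128,"tx": 0,"ty": 0,"tz": 0,"rx": 0,"ry": 0,"rz": 0},{"hand": 128,"tx": 0,"ty": 0,"tz": 0,"rx": 0,"ry": 0,"rz": 0},{"hand": 128,"tx": 0,"ty": 0,"tz": 0,"rx": 0,"ry": 0,"rz": 0}]'

```text
clock: 13.8
position: [566.8, 22.5, 133.3]
orientation: [3.133, 0.575, 0.139]
wrist_force: [-5.4, 0.6, 8.0]
opening: 45.0
```

Run:
```python
from plan import *
import cv2
print(tipstate())
for n in("top",):
    c=arm.read_camera(n)
    im=c["pixels"][90:290,225:425]
    cv2.imwrite(f"pics/{n}8.png",cv2.convertScaleAbs(cv2.resize(im,None,fx=3,fy=3,interpolation=cv2.INTER_CUBIC),alpha=1.8))
plan([(-70,-1,22,38,8)])
```

```text
{'t': 13.8, 'tip': array([26.4, -1.3, 20.9]), 'th': 33.0, 'yawerr': -0.3, 'ty': array([ 0.   , -1.   ,  0.007]), 'F': array([-5.4,  0.6,  8. ]), 'op': 45.0, 'q': array([-0.05,  0.43,  2.39,  2.89,  0.69, -1.49])}
[-0.034, 0.0, 0.019, 0.0, -0.003, -0.0] maxdq 0.02 0.0
[-0.034, 0.0, 0.019, 0.0, -0.003, -0.0] maxdq 0.02 0.0
[-0.033, 0.0, 0.019, 0.0, -0.003, -0.0] maxdq 0.02 0.0
[-0.033, 0.0, 0.02, 0.0, -0.003, -0.0] maxdq 0.02 0.0
[-0.033, 0.0, 0.02, 0.0, -0.003, -0.0] maxdq 0.02 0.0
[-0.033, 0.0, 0.02, 0.0, -0.003, -0.0] maxdq 0.02 0.0
[-0.033, 0.0, 0.021, 0.0, -0.003, -0.0] maxdq 0.02 0.0
[-0.032, 0.0, 0.021, 0.0, -0.003, -0.0] maxdq 0.02 0.0
-- (-70, -1, 22, 38) [-0.1   0.3   2.54  2.81  0.62 -1.45]
```

View pics/top8.png

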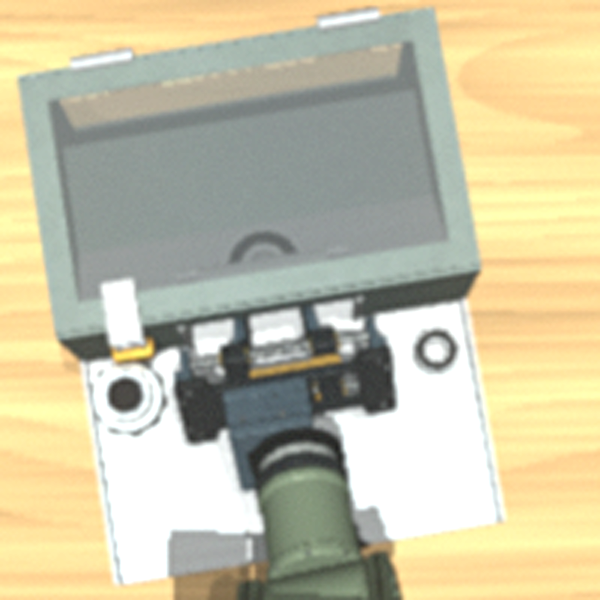

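Run:
```python
from p import *
from h import *
t=dict(np.load("top0.npz"))
for v in(230,234):
  for z in (89,80,70,60): print(v,z,(B.T@(onz(t,225+263/3,90+v/3,z)-MO)).round(1))
import cv2
c=arm.read_camera("side");im=c["pixels"][200:270,320:400]
cv2.imwrite("pics/side8.png",cv2.convertScaleAbs(cv2.resize(im,None,fx=7,fy=7,interpolation=cv2.INTER_CUBIC),alpha=1.6))
```

```text
230 89 [82.5 -3.3 19. ]
230 80 [84.4 -3.3 10. ]
230 70 [86.6 -3.4  0. ]
230 60 [ 88.8  -3.4 -10. ]
234 89 [79.  -2.7 19. ]
234 80 [80.9 -2.8 10. ]
234 70 [83.1 -2.8  0. ]
234 60 [ 85.2  -2.8 -10. ]
```

View pics/side8.png

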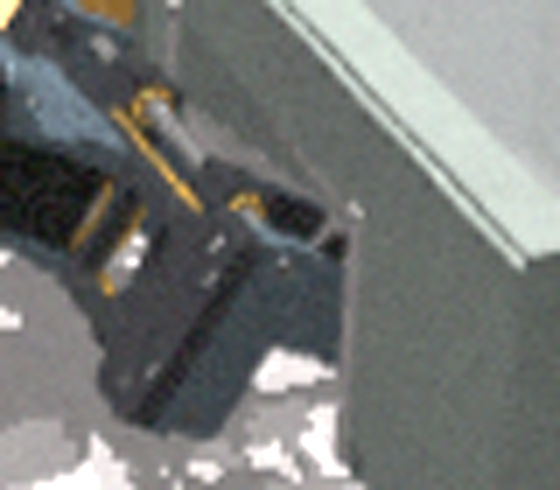

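Emit:
move_arm --series '[{"hand": 128,"tx": 0.011,"ty": 0,"tz": -0.007,"rx": 0,"ry": 0,"rz": 0},{"hand": 128,"tx": 0,"ty": 0,"tz": 0,"rx": 0,"ry": 0,"rz": 0},{"hand": 128,"tx": 0,"ty": 0,"tz": 0,"rx": 0,"ry": 0,"rz": 0}]'

```text
clock: 14.28
position: [571.6, 23.0, 134.2]
orientation: [3.133, 0.572, 0.139]
wrist_force: [-4.1, 1.6, 9.3]
opening: 45.3
```

Run:
```python
from plan import *
import cv2
print(tipstate())
c=arm.read_camera("top")
im=c["pixels"][90:290,225:425]
cv2.imwrite(f"pics/top9.png",cv2.convertScaleAbs(cv2.resize(im,None,fx=3,fy=3,interpolation=cv2.INTER_CUBIC),alpha=1.8))
```

```text
{'t': 14.275, 'tip': array([31.3, -1.4, 21.9]), 'th': 32.8, 'yawerr': -0.3, 'ty': array([ 0.   , -1.   ,  0.007]), 'F': array([-4.1,  1.6,  9.3]), 'op': 45.3, 'q': array([-0.05,  0.43,  2.39,  2.89,  0.68, -1.48])}
```

View pics/top9.png

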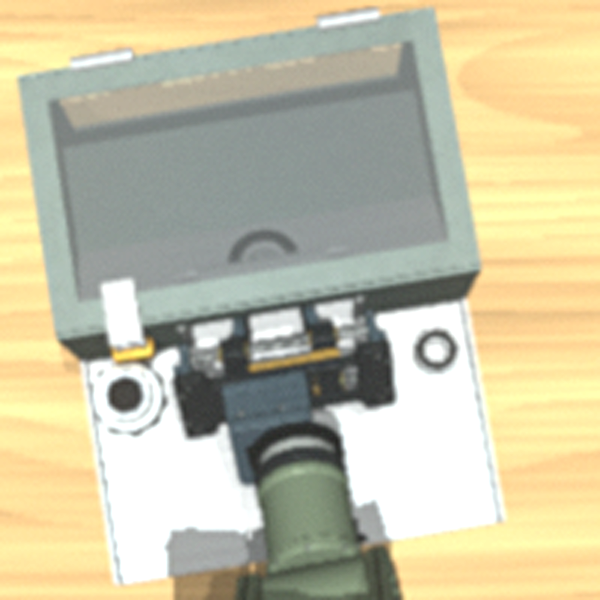

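The tips advanced 5 mm but the rim did not, and the force on the tool is upward. The bearing is tipping with its rear rim trapped under the fingertips, so I'll draw back to free it.

Emit:
move_arm --series '[{"hand": 128,"tx": -0.033,"ty": 0,"tz": 0.019,"rx": 0,"ry": 0,"rz": 0},{"hand": 128,"tx": -0.033,"ty": 0,"tz": 0.02,"rx": 0,"ry": 0,"rz": 0},{"hand": 128,"tx": 0,"ty": 0,"tz": 0,"rx": 0,"ry": 0,"rz": 0}]'

```text
clock: 14.7
position: [545.6, 19.1, 131.8]
orientation: [3.134, 0.584, 0.137]
wrist_force: [0.1, -0.1, 0.1]
opening: 45.3
```

Run:
```python
from plan import *
import cv2
print(tipstate())
c=arm.read_camera("top")
im=c["pixels"][90:290,225:425]
cv2.imwrite(f"pics/top10.png",cv2.convertScaleAbs(cv2.resize(im,None,fx=3,fy=3,interpolation=cv2.INTER_CUBIC),alpha=1.8))
plan([(-90,-1,22,40,8)])
```

```text
{'t': 14.7, 'tip': array([ 4.5, -1.7, 18.8]), 'th': 33.4, 'yawerr': -0.3, 'ty': array([-0.002, -1.   ,  0.006]), 'F': array([ 0.1, -0.1,  0.1]), 'op': 45.3, 'q': array([-0.07,  0.42,  2.44,  2.88,  0.71, -1.49])}
[-0.034, -0.0, 0.017, 0.0, -0.005, -0.0] maxdq 0.02 0.0
[-0.033, -0.0, 0.018, 0.0, -0.005, -0.0] maxdq 0.02 0.0
[-0.033, -0.0, 0.018, 0.0, -0.005, -0.0] maxdq 0.02 0.0
[-0.033, -0.0, 0.019, 0.0, -0.005, -0.0] maxdq 0.02 0.0
[-0.033, -0.0, 0.019, 0.0, -0.005, -0.0] maxdq 0.02 0.0
[-0.032, -0.0, 0.02, 0.0, -0.005, -0.0] maxdq 0.02 0.0
[-0.032, -0.0, 0.02, 0.0, -0.005, -0.0] maxdq 0.02 0.0
[-0.032, -0.0, 0.021, 0.0, -0.005, -0.0] maxdq 0.02 0.0
-- (-90, -1, 22, 40) [-0.11  0.26  2.55  2.77  0.56 -1.42]
```

View pics/top10.png

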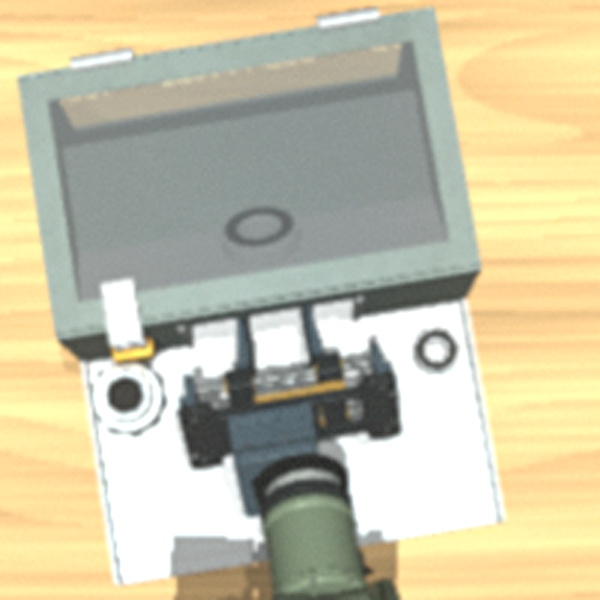

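The bearing has tipped and is sliding down the chute, with the ring foreshortened at (260,226). I'll withdraw fully.

Emit:
move_arm --series '[{"hand": 128,"tx": -0.034,"ty": 0,"tz": 0.017,"rx": 0,"ry": -0.005,"rz": 0},{"hand": 128,"tx": -0.033,"ty": 0,"tz": 0.018,"rx": 0,"ry": -0.005,"rz": 0},{"hand": 128,"tx": -0.033,"ty": 0,"tz": 0.018,"rx": 0,"ry": -0.005,"rz": 0},{"hand": 128,"tx": -0.033,"ty": 0,"tz": 0.019,"rx": 0,"ry": -0.005,"rz": 0},{"hand": 128,"tx": -0.033,"ty": 0,"tz": 0.019,"rx": 0,"ry": -0.005,"rz": 0},{"hand": 128,"tx": -0.032,"ty": 0,"tz": 0.02,"rx": 0,"ry": -0.005,"rz": 0},{"hand": 128,"tx": -0.032,"ty": 0,"tz": 0.02,"rx": 0,"ry": -0.005,"rz": 0},{"hand": 128,"tx": -0.032,"ty": 0,"tz": 0.021,"rx": 0,"ry": -0.005,"rz": 0},{"hand": 128,"tx": 0,"ty": 0,"tz": 0,"rx": 0,"ry": 0,"rz": 0},{"hand": 128,"tx": 0,"ty": 0,"tz": 0,"rx": 0,"ry": 0,"rz": 0},{"hand": 128,"tx": 0,"ty": 0,"tz": 0,"rx": 0,"ry": 0,"rz": 0},{"hand": 128,"tx": 0,"ty": 0,"tz": 0,"rx": 0,"ry": 0,"rz": 0},{"hand": 128,"tx": 0,"ty": 0,"tz": 0,"rx": 0,"ry": 0,"rz": 0},{"hand": 128,"tx": 0,"ty": 0,"tz": 0,"rx": 0,"ry": 0,"rz": 0},{"hand": 128,"tx": 0,"ty": 0,"tz": 0,"rx": 0,"ry": 0,"rz": 0},{"hand": 128,"tx": 0,"ty": 0,"tz": 0,"rx": 0,"ry": 0,"rz": 0}]'

```text
clock: 16.75
position: [457.9, 6.6, 142.8]
orientation: [3.133, 0.706, 0.136]
wrist_force: [-0.4, 0.3, 0.1]
opening: 45.3
```

Run:
```python
from plan import *
import cv2
print(tipstate())
for n in("side","top"):
    c=arm.read_camera(n)
    im=c["pixels"][150:335,255:480] if n=="side" else c["pixels"][90:290,225:425]
    cv2.imwrite(f"pics/{n}11.png",cv2.convertScaleAbs(cv2.resize(im,None,fx=3,fy=3,interpolation=cv2.INTER_CUBIC),alpha=1.8 if n=="top" else 1.2))
```

```text
{'t': 16.75, 'tip': array([-89.7,  -1.5,  22.2]), 'th': 40.4, 'yawerr': -0.4, 'ty': array([-0.001, -1.   ,  0.007]), 'F': array([-0.4,  0.3,  0.1]), 'op': 45.3, 'q': array([-0.12,  0.26,  2.55,  2.76,  0.55, -1.42])}
```

View pics/top11.png

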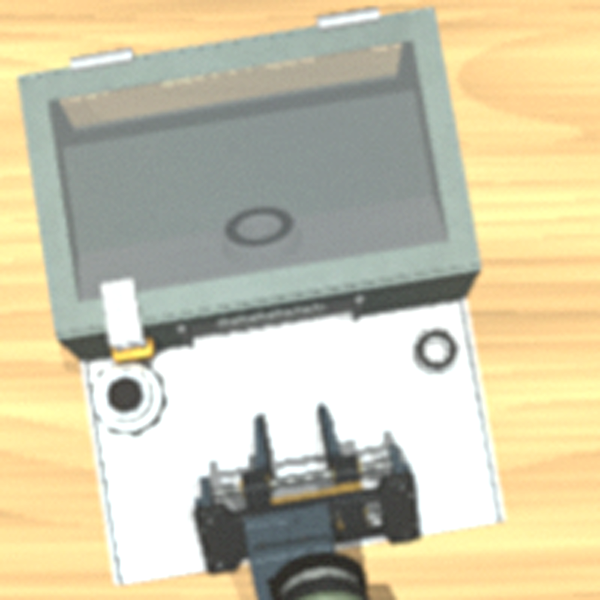

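View pics/side11.png

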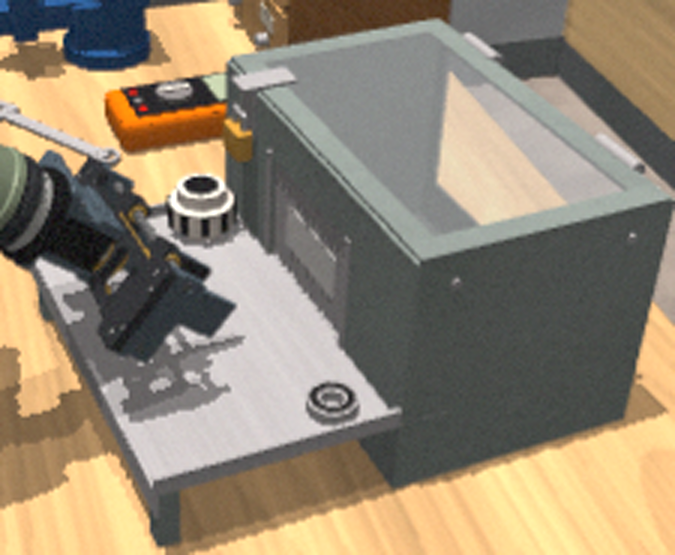

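Run:
```python
from p import *
from h import *
t=dict(np.load("top0.npz"))
for z in (80,60,50,43,36,30): print(z,(B.T@(onz(t,225+259/3,90+226/3,z)-MO)).round(1))
a=cv2.imread("pics/top10.png").astype(int);b=cv2.imread("pics/top11.png").astype(int)
print(np.abs(a-b)[190:260,215:310].mean(),np.abs(a-b)[100:170,300:400].mean())
```

```text
80 [88.6 -0.5 10. ]
60 [ 93.   -0.5 -10. ]
50 [ 95.2  -0.5 -20. ]
43 [ 96.7  -0.6 -27. ]
36 [ 98.3  -0.6 -34. ]
30 [ 99.6  -0.6 -40. ]
1.5317293233082707 1.562857142857143
```

The ring's face centre casts to x ≈ 97 mm at z = 43. That is exactly where a bearing resting on the chute with its rim on the floor would be (centre about x = 90, z = 36). The picture hasn't changed over 2 s, so I'll hand in.

Run:
```python
from plant import arm
print(arm.job_done()); print(arm.get_obs()["clock"])
```

```text
the job is handed in; nothing more can be done
None
the job is handed in; nothing more can be done
```

The large bearing is inside the returns box and the flap looks shut. I handed the job in at about 17 s of the 48 s allowed; no verdict was reported.

**What I did:** I set the fingers 45 mm apart so the bearing nested between the tips. Then I slid it along the shelf to the middle of the mouth and pushed it through the flap with the tool tilted from about 50° to 33° below level.

**Trouble on the way:**
- **Wrist turn:** Pointing down and forward, the last joint was near its limit, so I turned the tool half a turn about its axis before going down to the shelf.
- **Refused move:** One move call was refused for missing keys; nothing moved.
- **Bearing caught at the sill:** While tipping, the bearing's rear rim caught under the fingertips, with about 9 N upward on the tool. Drawing the hand back let it slide down. The tips went about 31 mm past the mouth, a little deeper than the 10–25 mm described.

**Last checks:**
- **Bearing:** The top view puts its centre at about x = 90 mm, y = 0, z = 36 mm in the box frame. The picture did not change over 2 s. The position assumes it leans on the chute with its rim on the floor, which the view fits.
- **Flap:** It looks the same as at the start in both views. I could not measure its angle directly, so neither the shut position nor the 0.3 rad opening on the way is confirmed by a number.
- **Other parts:** The small bearing, the union and the bench items in the cropped views look unmoved. I did not view the jar, elbow, impeller or screwdriver again at the end.
- **Hand:** The fingers are clear of everything and the wrist force is near zero.

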